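# Lay a standing square tube down into the fit-up jig

### The job

The square tube offcut stands on end on the plate of the fit-up jig. Without gripping or lifting it, hook the fingertips into its open top and tip it over away from the end stop, easing it all the way down onto its side so that it lands gently instead of falling. Then gently push it fully home in the jig, ready for tacking: the end it stood on butted against the end stop and its side flat along the fence; take the hand away and leave the other things where they stand.

Things in the scene. Friction and masses are not known exactly. Their poses are not given: they have to be found in the camera images.
- corner (a point): Datum corner of the fit-up jig, on its steel plate (10 mm thick, so at z = 0.010), screwed to the bench. Its axes are the jig's: +x to the end stop and beyond (to the robot's right and away from it), +y to the fence and beyond, z up. The part goes on the -x, -y side. The plate reaches from x = -315 to +70 and y = -135 to +50 mm in these axes.
- fence (a point): Middle of the upper inner edge of the fence: a bright angle iron standing 34 mm above the plate, inner face in the plane y = 0 of the corner's axes, from x = -235 to -30 mm, upright leg 6 mm thick. Same axes as the corner.
- stop (a point): Middle of the upper inner edge of the end stop: a shorter bright angle iron standing 34 mm above the plate, inner face in the plane x = 0 of the corner's axes, from y = -85 to -9 mm, upright leg 6 mm thick. Same axes as the corner.
- tube: Rusty square tube, 66 x 66 mm outside, 180 mm long, 0.65 to 1 kg, walls 3 mm, open right through (bore 60 x 60). It starts standing on the plate, 4 to 40 mm from the end stop and 5 to 30 from the fence, turned up to 10 degrees. Its y axis runs along it, up at the start; x then points roughly to the stop. Origin: middle of the side facing the fence, at half length.
- foot (a point): Centre, on the tube's axis, of the end it stands on at the start. Axes as the tube's. Pushed home, it lies at x = 0, y = -33, z = +33 mm in the corner's axes. The standing tube falls by itself once tilted some 20 degrees unless held.
- mouth (a point): Centre, on the tube's axis, of the open end that is on top at the start, 180 mm from point foot. Axes as the tube's. Pushed home, it lies at x = -180, y = -33, z = +33 mm in the corner's axes. Fingertips inside can hold the tube back by the wall nearest the stop, which comes to lie uppermost.
- spray_can: Bystander: spray can, 65 mm in diameter, 220 mm tall, standing near the end stop, on the open side of the jig; origin at the centre of its base.
- tack_piece: Bystander: small rusty T-shaped weld coupon, 50 x 90 mm, 53 mm high, lying beyond the fence; origin at the centre of its underside.
- square: Bystander: engineer's square, 95 x 141 mm, 18 mm high, lying flat beyond the fence; origin at the centre of its underside.
- magnet: Bystander: arrow-shaped welding magnet, 80 x 118 mm, 18 mm high, lying flat on the open side of the jig; origin at the centre of its underside.
Things that resemble listed ones, but are neither listed nor needed, are in the scene too. Leave any blue or yellow look-alike of the tube alone.

How it is judged:
By the outcome, as a careful person would: the job done as asked, in the order asked, and still so for the second after the job is handed in, with the robot touching nothing.
It also fails if it takes over 72 s, if anything falls off the work surface, if the arm or the gripper's body presses on something with over 40 N, if the wrist force passes 120 N, or if a joint passes its speed limit or range.

### The arm

A 7-joint arm with a two-finger parallel gripper is mounted at the origin on a cart in front of the work surface, level with it; the furniture and walls round the work are solid. World frame = base frame: x ahead of the robot, y to its left, z up, the work surface at z = 0. Lengths are in m, angles in rad, forces in N, time in s.
With the tool pointing down it reaches from about 0.4 to 0.85 m from the base axis. Payload 4.5 kg.
Tool frame: the origin (TCP) lies at the very end of the fingers, on their centre line; the grasp point (between the pads) lies 19 mm behind it; z points along the fingers, y is the line along which they close (so a half turn about z gives the same grasp; the last joint's range is limited). The gripper opens to 85 mm and grips with 20 to 120 N. Pads are 22 mm wide; open, the fingers measure 114 mm over their backs; the gripper's body (76 mm by 85 mm) begins 54 mm behind the grasp point. The pads swing forward as they close: fully open they stand 13 mm farther back than shut.
Start: joints at [1.365, 0.689, -0.195, 1.565, 0.157, 0.902, -0.215], TCP at [0.148, -0.607, 0.231] pointing down, gripper open.
Joint ranges: [-3.01, 3.01], [-0.46, 2.08], [-1.47, 1.51], [0.13, 2.56], [-1, 4.14], [0.04, 2.09], [-2.66, 2.66]. Speed limits (rad/s): [2.57, 2.57, 3.14, 3.14, 3.14, 3.14, 3.14].

### API

Orientations are given as a unit quaternion [w, x, y, z].
In Python, from cell import get_state, capture, camera_info, job_done gives the robot as it stands.
- The arm moves only by the tool apply_moves, never from a script. Its argument "moves" is a list of rows, each a list of 6 numbers: the shift along the tool's x, y, z in m, then the turn, a rotation vector about the tool's x, y, z in rad. In form: [[tx, ty, tz, ax, ay, az], ...]. A call has 1 to 10 rows; each row shifts and turns the commanded pose from where the row before left it, along the tool's axes as they then stand; what a row does not reach is not made up. A row lasts 1/12 s, in which the tool goes at most 41.7 mm and 7.16 degrees, less where a joint would pass 70% of its speed; a pose out of reach is approached as far as the arm can. A call with a gripper value outside its range is refused whole. "fingers" is the finger opening in m, from 0 to 0.0854, set as the call begins (left out, the last holds). The fingers move at their own pace and stop on an object; "squeeze" is the grip in N (left out, the last holds). Time passes only in rows, so rows that do not move let the fingers close. It gives the time, the measured TCP pose, the force, the opening and the grip force at its end, in the units of the state.
- get_state(): the state, without advancing time (a new reading comes with each control period).
- capture(name): name is "scene" or "side" or "wrist"; returns the picture (384x512x3 uint8, red, green, blue); there is no depth.
- camera_info(name): a dict with "intrinsics" (3x3 intrinsics, pixels), "rvec" (rotation vector, rad) and "tvec" (3), from world to camera coordinates, as OpenCV has them; the wrist camera has in their place "mount" (4x4, takes a point from camera to tool coordinates, whose origin is the TCP and whose axes are the flange's). Camera axes: x right, y down, z forward; pixel columns grow to the right and rows downward; lengths in m; the calibration is good to about 2 mm. A picture is of the moment at which its call begins: read the wrist's pose just before it. camera_info takes no time and is no camera call.
- job_done(): hands the job in; it is judged then, once.
The state is a dict: "time": time; "joints": joint angles; "dq": joint speeds; "effort": joint torques, N m; "tcp_pos": TCP position; "eef_rot": TCP orientation; "wrist_force": force on the tool from outside, world axes, zero at the start; "ft_torque": the same for the moment, N m; "finger_gap": finger opening in m; "grasp_force": force on a finger pad.
Only numpy, scipy, OpenCV 4.12 (cv2) and the standard library are available. Lean on these libraries where they do the work, as an engineer would, in place of code of your own. Each camera call takes 0.05 s, during which the arm holds its last target. There are 200 camera calls.

## Working session

There is one attempt and no reset: what is moved stays moved. The work goes in short steps, Python scripts to look and compute and a tool call to move; the robot and the scene stay as the last step left them, time stands still between calls to the robot, and variables do not carry over. Pictures are saved under pics/ and viewed, at most 10 in all, crops included, and the job is handed in when it is done.

Besides the shell and the picture viewer there is one more tool, called after ">>>" as name(argument=value, ...) on one line, values as JSON. apply_moves: Moves the arm, as the interface text tells. Its arguments: {"type":"object","properties":{"moves":{"type":"array","items":{"type":"array","items":{"type":"number"}}},"fingers":{"type":"number"},"squeeze":{"type":"number"}},"required":["moves"]}

```bash
mkdir -p pics; cat > h.py <<'E'
import numpy as np, cv2
from cell import *
from scipy.spatial.transform import Rotation as R
def cam(n):
    c=camera_info(n);K=np.array(c['intrinsics'])
    if 'mount' in c:
        s=get_state();T=np.eye(4);q=s['eef_rot'];T[:3,:3]=R.from_quat([q[1],q[2],q[3],q[0]]).as_matrix();T[:3,3]=s['tcp_pos']
        W=T@np.array(c['mount']);Rm=W[:3,:3].T;t=-Rm@W[:3,3]
    else: Rm=cv2.Rodrigues(np.array(c['rvec'],float))[0];t=np.array(c['tvec'],float).ravel()
    return K,Rm,t
def ray(C,uv):
    K,Rm,t=C;d=Rm.T@np.linalg.inv(K)@np.array([uv[0],uv[1],1.]);return -Rm.T@t,d/np.linalg.norm(d)
def onz(C,uv,z):
    o,d=ray(C,uv);return o+d*(z-o[2])/d[2]
def tri(C1,a,C2,b):
    o1,d1=ray(C1,a);o2,d2=ray(C2,b);s=np.linalg.lstsq(np.c_[d1,-d2],o2-o1,rcond=None)[0]
    p,q=o1+d1*s[0],o2+d2*s[1];return (p+q)/2,np.linalg.norm(p-q)
def proj(C,P):
    K,Rm,t=C;p=K@(Rm@np.array(P)+t);return p[:2]/p[2]
def snap(n,f):
    C=cam(n);im=capture(n);cv2.imwrite('pics/'+f,cv2.cvtColor(im,cv2.COLOR_RGB2BGR));return C,im
E
python3 - <<'E'
from h import *
for n in ('scene','side'):
    C,im=snap(n,n+'0.png');print(n,-C[1].T@C[2],C[0][0,0])
a=cv2.imread('pics/scene0.png');b=cv2.imread('pics/side0.png')
s=get_state();print(s['tcp_pos'],s['eef_rot'],s['finger_gap'],s['wrist_force'])
E
```

```text
scene [ 0.30802028 -0.53692072  0.82622367] 390.21857766828685
side [0.30313665 0.78076404 0.57675232] 348.5353412812305
[ 0.14827594 -0.60656366  0.23057036] [-8.10367627e-04  9.92815717e-01  1.19650636e-01 -1.43960400e-04] 0.08517479011649827 [ 0.47597679 -0.62770615 -0.39570569]
```

View pics/scene0.png

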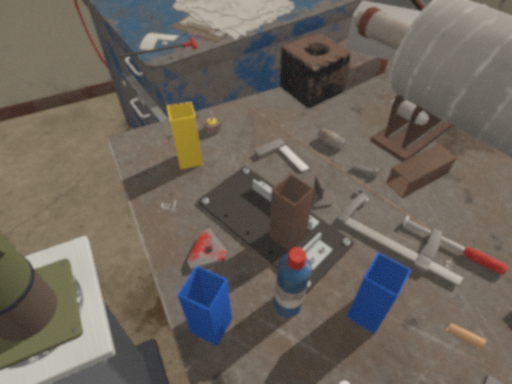

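View pics/side0.png

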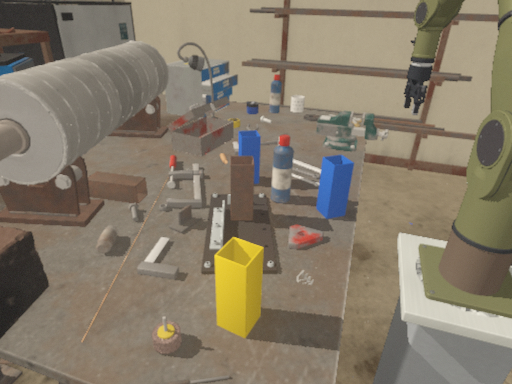

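The scene view shows the rusty tube standing at about (290,210) on the dark plate. The bright fence is behind it at about (262,187), the end stop is right of it at (318,248), and the can is at (293,285). In the side view the tube is at (242,188), the fence at (217,222) and the can at (283,170).

```bash
python3 - <<'E'
import cv2,numpy as np
a=cv2.imread('pics/scene0.png')[160:290,190:360];b=cv2.imread('pics/side0.png')[145:275,195:295]
a=cv2.resize(a,None,fx=4.6,fy=4.6,interpolation=cv2.INTER_CUBIC);cv2.imwrite('pics/ca.png',a)
b=cv2.resize(b,None,fx=4.6,fy=4.6,interpolation=cv2.INTER_CUBIC);cv2.imwrite('pics/cb.png',b)
E
```

```text
(no output)
```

View pics/ca.png

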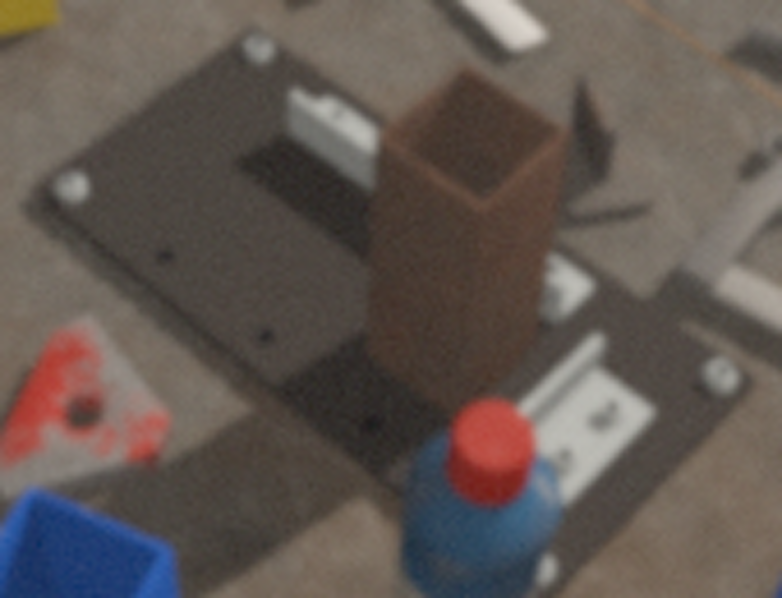

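View pics/cb.png

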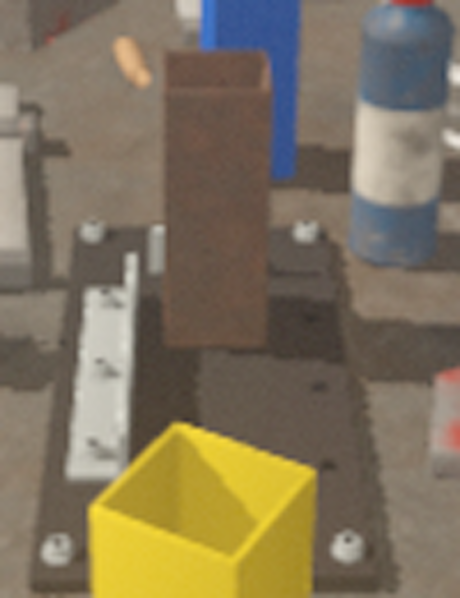

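Crop positions: the mouth corners are at about (385,135), (468,70), (563,130) and (480,208) in the scene crop. In the side crop they are at (166,93), (166,53), (266,53) and (270,95). The four plate screws show in both crops, and so do the fence and stop top edges.

```bash
python3 - <<'E'
from h import *
A=cam('scene');B=cam('side')
sa=lambda p:np.array(p)/4.6+[190-.4,160-.4]
sb=lambda p:np.array(p)/4.6+[195-.4,145-.4]
for n,p,q in [('scr--',(72,187),(348,546)),('scr-+',(260,48),(58,548)),('scr++',(722,375),(92,230)),('scr+-',(545,568),(306,230)),
 ('m-+? ',(468,70),(166,93)),('m--',(385,135),(270,95)),('m++',(563,130),(166,53)),('m+-',(480,208),(266,53))]:
    P,e=tri(A,sa(p),B,sb(q));print(n,P.round(4),round(e,4))
print('--- plate on z=.01')
for p in [(40,190),(258,25),(745,385)]: print(onz(A,sa(p),.01).round(4))
print('top edge of stop z .044',[onz(A,sa(p),.044).round(4) for p in [(600,337),(520,408)]])
print('fence scene',[onz(A,sa(p),.044).round(4) for p in [(290,93),(380,145)]],'side',[onz(B,sb(p),.044).round(4) for p in [(130,255)]])
print('foot',onz(A,sa((468,412)),.01),onz(A,sa((372,355)),.01),onz(B,sb((167,345)),.01),onz(B,sb((264,347)),.01))
print('can cap',onz(A,sa((495,420)),.22), 'side', onz(B,sb((395,235)),.0))
E
```

```text
scr-- [0.4622 0.1239 0.0121] 0.0038
scr-+ [0.6075 0.1784 0.0121] 0.0042
scr++ [ 0.7323 -0.1491  0.0118] 0.0038
scr+- [ 0.5885 -0.2067  0.0108] 0.0055
m-+?  [ 0.6279 -0.032   0.1864] 0.0044
m-- [ 0.571  -0.0526  0.1866] 0.0073
m++ [ 0.6492 -0.0862  0.1877] 0.0042
m+- [ 0.5914 -0.1102  0.1874] 0.0045
--- plate on z=.01
[0.4468 0.1319 0.01  ]
[0.6176 0.2001 0.01  ]
[ 0.7429 -0.1583  0.01  ]
top edge of stop z .044 [array([ 0.673 , -0.1165,  0.044 ]), array([ 0.6134, -0.1365,  0.044 ])]
fence scene [array([0.5988, 0.1104, 0.044 ]), array([0.6284, 0.0517, 0.044 ])] side [array([ 0.6683, -0.0724,  0.044 ])]
foot [ 0.60051472 -0.10942587  0.01      ] [ 0.57069604 -0.05514049  0.01      ] [ 0.62448963 -0.02789943  0.01      ] [ 0.5651789  -0.04768676  0.01      ]
can cap [ 0.53308506 -0.22719735  0.22      ] side [ 0.52673201 -0.24038932  0.        ]
```

>>> apply_moves(moves=[[0.024,-0.019,-0.008,0,0,0],[0.024,-0.019,-0.008,0,0,0],[0.024,-0.019,-0.008,0,0,0],[0.024,-0.019,-0.008,0,0,0],[0.024,-0.019,-0.008,0,0,0],[0.024,-0.019,-0.008,0,0,0],[0.024,-0.019,-0.008,0,0,0],[0.024,-0.019,-0.008,0,0,0],[0.024,-0.019,-0.008,0,0,0],[0.024,-0.019,-0.008,0,0,0]])

```text
time: 0.93
tcp_pos: [0.3369, -0.364, 0.3114]
eef_rot: [-0.0, 0.993, 0.12, -0.0]
wrist_force: [0.3, -0.3, -0.2]
finger_gap: 0.0851
grasp_force: 0.0
```

>>> apply_moves(moves=[[0.024,-0.019,-0.008,0,0,0],[0.024,-0.019,-0.008,0,0,0],[0.024,-0.019,-0.008,0,0,0],[0.024,-0.019,-0.008,0,0,0],[0.024,-0.019,-0.008,0,0,0],[0.024,-0.019,-0.008,0,0,0],[0.024,-0.019,-0.008,0,0,0],[0.024,-0.019,-0.008,0,0,0],[0.024,-0.019,-0.008,0,0,0],[0.024,-0.019,-0.008,0,0,0]])

```text
time: 1.77
tcp_pos: [0.5248, -0.1227, 0.3914]
eef_rot: [-0.0, 0.993, 0.12, -0.0]
wrist_force: [0.8, 0.4, -0.1]
finger_gap: 0.0852
grasp_force: 0.0
```

>>> apply_moves(moves=[[0.024,-0.019,-0.008,0,0,0],[0.024,-0.019,-0.008,0,0,0],[0.024,-0.019,-0.008,0,0,0],[0.024,-0.019,-0.008,0,0,0],[0,0,0,0,0,-0.12],[0,0,0,0,0,-0.12],[0,0,0,0,0,-0.12],[0,0,0,0,0,-0.12],[0,0,0,0,0,-0.12],[0,0,0,0,0,-0.12]], fingers=0.02)

```text
time: 2.6
tcp_pos: [0.5994, -0.0274, 0.4227]
eef_rot: [-0.0, 0.886, 0.464, -0.001]
wrist_force: [-0.0, -0.1, -0.2]
finger_gap: 0.0202
grasp_force: 0.0
```

>>> apply_moves(moves=[[0,0,0,0,0,-0.12],[0,0,0,0,0,-0.12],[0,0,0,0,0,-0.12],[0,0,0,0,0,-0.12],[0,0,0,0,0,-0.12],[0,0,0,0,0,-0.12],[0,0,0,0,0,-0.12],[0,0,0,0,0,-0.12],[0,0,0,0,0,0],[0,0,0,0,0,0]])

```text
time: 3.43
tcp_pos: [0.5995, -0.0276, 0.4228]
eef_rot: [-0.0, 0.575, 0.818, -0.0]
wrist_force: [-0.2, -0.0, 0.1]
finger_gap: 0.0198
grasp_force: 0.0
```

```bash
cat >> h.py <<'E'
C0=np.array([.681,-.1127,.010]);YAW=np.radians(-69.1)
J=np.array([[np.cos(YAW),-np.sin(YAW),0],[np.sin(YAW),np.cos(YAW),0],[0,0,1]])
def tojig(P): return J.T@(np.array(P)-C0)
def pose():
    s=get_state();q=s['eef_rot'];M=R.from_quat([q[1],q[2],q[3],q[0]]).as_matrix();return s,np.array(s['tcp_pos']),M
E
python3 - <<'E'
from h import *
s,p,M=pose();print(p,tojig(p),(J.T@M).round(3),s['finger_gap'],s['time'],np.round(s['joints'],2))
C,im=snap('wrist','w0.png');print(camera_info('wrist')['mount'])
E
```

```text
[ 0.59947358 -0.02758982  0.42279631] [-0.10859388 -0.04580031  0.41279631] [[-1.     0.019 -0.   ]
 [ 0.019  1.    -0.001]
 [ 0.    -0.001 -1.   ]] 0.019838507857639503 3.4333 [ 0.34  0.55 -0.7   1.32  0.35  1.4   0.  ]
[[ 9.82790624e-04 -9.54517011e-01 -2.98154840e-01  7.59740396e-02]
 [ 9.99999478e-01  1.02145463e-03  2.61417436e-05  1.46543111e-04]
 [ 2.79598904e-04 -2.98154711e-01  9.54517517e-01 -1.41770953e-01]
 [ 0.00000000e+00  0.00000000e+00  0.00000000e+00  1.00000000e+00]]
```

View pics/w0.png

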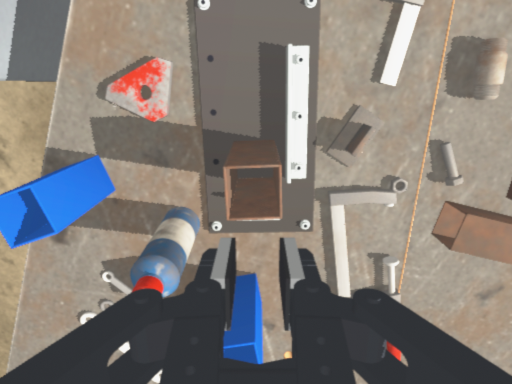

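The wrist view shows the plate with the fence (inner top edge at about x=288, rows 45 to 183). The tube mouth quad is at about (223,168), (282,163), (283,218) and (226,221). The can and magnet are on the left.

```bash
python3 - <<'E'
from h import *
C=cam('wrist');im=cv2.imread('pics/w0.png')
q=[(223.5,168),(282,164),(283,218.5),(226,221)]
P=np.array([tojig(onz(C,u,.19)) for u in q]);print((P*1000).round(1),(P.mean(0)*1000).round(1))
print([np.round(np.linalg.norm(P[i]-P[i-1])*1000,1) for i in range(4)],[np.degrees(np.arctan2(*(P[b]-P[a])[[1,0]])).round(1) for a,b in((0,3),(1,2))])
print('screws',[(tojig(onz(C,u,.014))*1000).round(1) for u in [(204,3),(312,3),(216.5,226),(305.5,225)]])
print('fence',[(tojig(onz(C,u,.044))*1000).round(1) for u in [(288,45),(287,182)]])
c=cv2.resize(im[150:240,190:330],None,fx=5.5,fy=5.5,interpolation=cv2.INTER_CUBIC);cv2.imwrite('pics/cw.png',c)
E
```

```text
[[-94.6 -83.9 180. ]
 [-98.  -18.1 180. ]
 [-32.2 -16.7 180. ]
 [-30.2 -84.  180. ]] [-63.8 -50.7 180. ]
[np.float64(64.4), np.float64(65.9), np.float64(65.8), np.float64(67.4)] [np.float64(-0.1), np.float64(1.2)]
screws [array([-297. , -119.2,    4. ]), array([-294.1,   36.5,    4. ]), array([  51.4, -119.8,    4. ]), array([52.2, 35.5,  4. ])]
fence [array([-2.358e+02, -1.000e-01,  3.400e+01]), array([-34.9,   0.1,  34. ])]
```

View pics/cw.png

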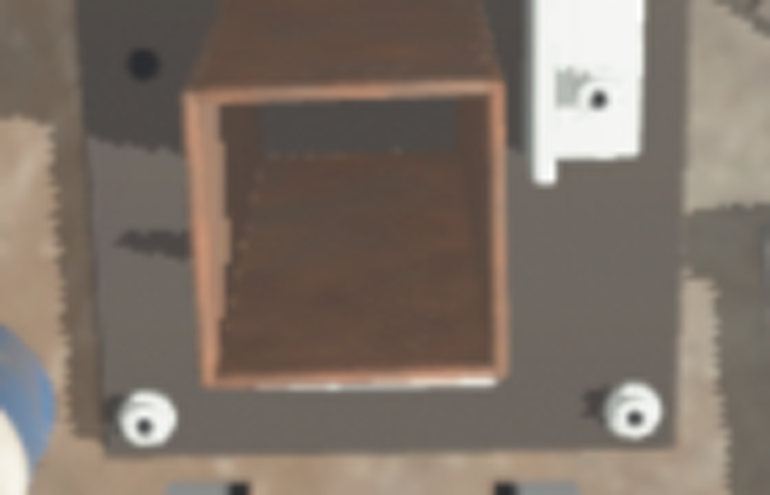

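The rim corners in the crop are at (185,92), (503,82), (507,375) and (208,385). The tube axis is therefore at jig (-64,-51) with about 1 to 2 degrees of yaw. The fence and screws confirm the corner frame.

```bash
cat >> h.py <<'E'
def toolM(T,yaw=0): # in world; T tilt rad, pointing down->+jig x
    d=np.array([np.sin(T),0,-np.cos(T)]);y=np.array([0,1.,0]);x=np.cross(y,d)
    return J@R.from_euler('z',yaw).as_matrix()@np.c_[x,y,d]
def rows(path,start=None):
    """path: list of (x,y,z mm jig, T deg[, yaw deg]); prints tool rows"""
    if start is None: _,p,M=pose()
    else: p=C0+J@np.array(start[:3])/1000;M=toolM(np.radians(start[3]))
    for w in path:
        p1=C0+J@np.array(w[:3])/1000;M1=toolM(np.radians(w[3]),np.radians(w[4]) if len(w)>4 else 0)
        t=np.round(M.T@(p1-p),4);a=np.round(R.from_matrix(M.T@M1).as_rotvec(),3)
        print([float(v)+0 for v in np.r_[t,a]])
        p=p+M@t;M=M@R.from_rotvec(a).as_matrix()
def now():
    s,p,M=pose();Z=J.T@M
    print('t',round(s['time'],2),'tcp jig',(tojig(p)*1000).round(1),'T',np.degrees(np.arctan2(Z[0,2],-Z[2,2])).round(1),'yaw',np.degrees(np.arctan2(-Z[0,1],Z[1,1])).round(2),'F jig',(J.T@np.array(s['wrist_force'])).round(1),'tq',np.round(s['ft_torque'],2),'gap',round(s['finger_gap'],4))
E
python3 - <<'E'
from h import *
A=cam('scene');print('yellow',tojig(onz(A,(190,164),0))*1000)
W=[(-108.6+(59.6)*i/9,-45.8-5.2*i/9,413-153*i/9,min(40,5*i)) for i in range(1,10)]
rows(W)
print();rows([(-49,-51,260-10.9*i,40) for i in range(1,11)],(-49,-51,260,40))
E
```

```text
yellow [-444.38642034  -51.75007655  -10.        ]
[-0.0067, -0.0005, 0.0169, -0.002, -0.087, -0.019]
[-0.0051, -0.0006, 0.0175, 0.0, -0.088, 0.0]
[-0.0035, -0.0006, 0.0179, 0.0, -0.087, 0.0]
[-0.002, -0.0005, 0.0182, 0.0, -0.087, 0.0]
[-0.0005, -0.0006, 0.0182, 0.0, -0.088, 0.0]
[0.0012, -0.0006, 0.0182, 0.0, -0.087, 0.0]
[0.0028, -0.0006, 0.018, 0.0, -0.087, 0.0]
[0.0043, -0.0006, 0.0178, 0.0, -0.087, 0.0]
[0.0059, -0.0006, 0.0172, 0.0, 0.0, 0.0]

[0.007, 0.0, 0.0083, 0.0, 0.0, 0.0]
[0.007, 0.0, 0.0084, 0.0, 0.0, 0.0]
[0.007, 0.0, 0.0083, 0.0, 0.0, 0.0]
[0.007, 0.0, 0.0084, 0.0, 0.0, 0.0]
[0.007, 0.0, 0.0083, 0.0, 0.0, 0.0]
[0.007, 0.0, 0.0084, 0.0, 0.0, 0.0]
[0.007, 0.0, 0.0083, 0.0, 0.0, 0.0]
[0.0071, 0.0, 0.0084, 0.0, 0.0, 0.0]
[0.007, 0.0, 0.0083, 0.0, 0.0, 0.0]
[0.007, 0.0, 0.0084, 0.0, 0.0, 0.0]
```

```bash
python3 - <<'E'
from h import *
A=cam('scene');B=cam('side')
for n,C in (('scene',A),('side',B)):
    im=cv2.imread(f'pics/{n}0.png');h=cv2.cvtColor(im,cv2.COLOR_BGR2HSV)
    m=cv2.inRange(h,(20,120,80),(35,255,255));cs=cv2.findContours(m,0,2)[0];c=max(cs,key=cv2.contourArea)
    ap=cv2.approxPolyDP(cv2.convexHull(c),2.5,True)[:,0];print(n,ap.tolist())
sb=lambda p:np.array(p)/4.6+[194.6,144.6]
for z in (.17,.18,.19):
  print(z,[(tojig(onz(B,sb(p),z))*1000).round(0)[:2].tolist() for p in [(180,425),(316,470),(238,560),(90,507)]])
E
```

```text
scene [[190, 102], [202, 163], [182, 169], [167, 105]]
side [[233, 236], [263, 247], [260, 315], [245, 337], [217, 325], [214, 254]]
0.17 [[-408.0, -32.0], [-440.0, -88.0], [-495.0, -54.0], [-462.0, 3.0]]
0.18 [[-421.0, -32.0], [-453.0, -87.0], [-507.0, -54.0], [-475.0, 2.0]]
0.19 [[-435.0, -32.0], [-466.0, -86.0], [-518.0, -53.0], [-487.0, 2.0]]
```

```bash
cat > plan.py <<'E'
from h import *
PX=-97.; YC=-51.; H=14.5+6; JT=J
g=np.linspace
box=np.array([(a,b,-c) for a in (-11,11) for b in (-H,H) for c in g(0,72,145)])
body=np.array([(a,b,-c) for a in (-38,0,38) for b in (-42,0,42) for c in g(73,230,60)])
def rel(th): # tube frame axes (u across to +x wall, w=y, v along to mouth) in jig
    c,s=np.cos(th),np.sin(th);return np.c_[[c,0,s],[0,1,0],[-s,0,c]]
def place(th,T,psi,lam,deep=-36.,ysh=0.,dx=0.):
    th,T,psi=np.radians([th,T,psi]);U=rel(th);M=J.T@toolM(T,psi)
    pts=box@(U.T@M).T; o=np.zeros(3); o[2]=deep-pts[:,2].min()
    ins=pts[pts[:,2]+o[2]<=0.01]
    hi=60-ins[:,0].max();lo=-ins[:,0].min();o[0]=lo+(hi-lo)*lam
    E1=np.array([PX+dx,YC,0])+U@np.array([3.,0,180.])
    p=E1+U@o;p[1]+=ysh
    w=ins[:,1]+ysh; bz=(p+body@M.T)
    bt=(bz-E1)@U; # body in tube frame
    hit=((bt[:,0]>-3)&(bt[:,0]<63)&(abs(bt[:,1])<33)&(bt[:,2]<0)).sum()
    return p,(hi-lo,w.min(),w.max(),bz[:,2].min(),hit)
E
cat > p1.py <<'E'
from plan import *
S=[]
for th in range(0,18): S.append((th,40+th*17/17,0,0.))
K=[(0,40,0,.5),(0,40,0,0),(8,48,0,0),(17,57,0,0),(20,58,0,.5),(23,58,0,1),(30,58,0,1),(45,58,15,1),(60,58,30,1),(75,58,35,1),(90,58,35,1)]
for k in K:
    p,i=place(*k,ysh=6*k[2]/35);print(k,p.round(1),np.round(i,1))
    # distance of wrist axis from yellow corners
    M=J.T@toolM(np.radians(k[1]),np.radians(k[2]));b=[(p-M[:,2]*r).round(0).tolist() for r in (160,220)];print('   axis',b)
E
python3 p1.py
```

```text
(0, 40, 0, 0.5) [-48.9 -51.  151.1] [ 12.9 -20.5  20.5 182.6   0. ]
   axis [[-152.0, -51.0, 274.0], [-190.0, -51.0, 320.0]]
(0, 40, 0, 0) [-55.4 -51.  151.1] [ 12.9 -20.5  20.5 182.6   0. ]
   axis [[-158.0, -51.0, 274.0], [-197.0, -51.0, 320.0]]
(8, 48, 0, 0) [-76.8 -51.  155.4] [ 12.9 -20.5  20.5 176.    0. ]
   axis [[-196.0, -51.0, 262.0], [-240.0, -51.0, 303.0]]
(17, 57, 0, 0) [-101.4  -51.   156.6] [ 12.9 -20.5  20.5 164.5   0. ]
   axis [[-236.0, -51.0, 244.0], [-286.0, -51.0, 276.0]]
(20, 58, 0, 0.5) [-104.4  -51.   157.8] [ 14.7 -20.5  20.5 164.2   0. ]
   axis [[-240.0, -51.0, 243.0], [-291.0, -51.0, 274.0]]
(23, 58, 0, 1) [-106.   -51.   159.5] [ 17.  -20.5  20.5 165.9   0. ]
   axis [[-242.0, -51.0, 244.0], [-293.0, -51.0, 276.0]]
(30, 58, 0, 1) [-125.4  -51.   155.8] [ 21.6 -20.5  20.5 162.3   0. ]
   axis [[-261.0, -51.0, 241.0], [-312.0, -51.0, 272.0]]
(45, 58, 15, 1) [-168.9  -48.4  140.7] [ 25.3 -27.   23.9 147.2   0. ]
   axis [[-300.0, -84.0, 226.0], [-349.0, -97.0, 257.0]]
(60, 58, 30, 1) [-207.8  -45.9  114.4] [ 25.  -32.3  25.8 120.9   0. ]
   axis [[-325.0, -114.0, 199.0], [-369.0, -139.0, 231.0]]
(75, 58, 35, 1) [-240.1  -45.    74.5] [ 18.6 -33.1  26.1  81.    0. ]
   axis [[-351.0, -123.0, 159.0], [-393.0, -152.0, 191.0]]
(90, 58, 35, 1) [-257.5  -45.    26.4] [ 14.1 -32.6  26.1  32.8   0. ]
   axis [[-369.0, -123.0, 111.0], [-410.0, -152.0, 143.0]]
```

>>> apply_moves(moves=[[-0.0067,-0.0005,0.0169,-0.002,-0.087,-0.019],[-0.0051,-0.0006,0.0175,0,-0.088,0],[-0.0035,-0.0006,0.0179,0,-0.087,0],[-0.002,-0.0005,0.0182,0,-0.087,0],[-0.0005,-0.0006,0.0182,0,-0.088,0],[0.0012,-0.0006,0.0182,0,-0.087,0],[0.0028,-0.0006,0.018,0,-0.087,0],[0.0043,-0.0006,0.0178,0,-0.087,0],[0.0059,-0.0006,0.0172,0,0,0],[0,0,0,0,0,0]], fingers=0.012)

```text
time: 4.32
tcp_pos: [0.6143, -0.0849, 0.2668]
eef_rot: [0.28, 0.531, 0.775, -0.195]
wrist_force: [0.1, -0.9, 0.6]
finger_gap: 0.0119
grasp_force: 0.0
```

```bash
python3 - <<'E'
from h import *
now();print(np.round(get_state()['joints'],2))
s,p,M=pose();snap('wrist','w1.png')
E
```

```text
t 4.32 tcp jig [-49.7 -52.4 256.8] T 40.0 yaw 0.18 F jig [ 0.9 -0.3  0.6] tq [ 0.55  0.29 -0.03] gap 0.0119
[-0.08  0.66 -0.36  1.83  1.12  1.08 -0.77]
```

View pics/w1.png

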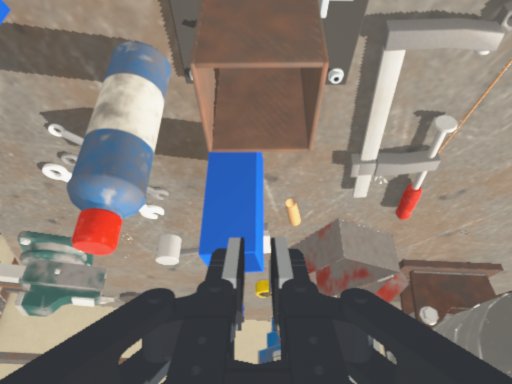

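The mouth quad is at (195,65), (327,65), (310,150) and (212,150). The fingertips are at about (232,240) and (280,240), in line with the tube, and nothing is in the way of the descent.

```bash
sed -i 's/H=14.5+6/H=14.5+2/' plan.py; python3 - <<'E'
from plan import *
C=cam('wrist');P=np.array([tojig(onz(C,u,.19))*1000 for u in [(195,65),(327,65),(310,150),(212,150)]]);print(P.round(1),P.mean(0).round(1))
p,i=place(0,40,0,.5);_,q,M=pose();a=tojig(q)*1000;print(p,i)
rows([tuple(a+(p-a)*k/10)+(40,) for k in range(1,11)])
E
```

```text
[[-93.6 -81.3 180. ]
 [-93.9 -18.2 180. ]
 [-30.3 -17.9 180. ]
 [-30.  -80.1 180. ]] [-61.9 -49.4 180. ]
[-48.89449117 -51.         151.07066371] (np.float64(12.93600459611514), np.float64(-16.5), np.float64(16.5), np.float64(182.56597888614883), np.int64(0))
[0.0069, 0.0001, 0.0083, 0.0, 0.0, 0.003]
[0.007, 0.0, 0.0083, 0.0, 0.0, 0.0]
[0.0069, 0.0001, 0.0082, 0.0, 0.0, 0.0]
[0.0069, 0.0, 0.0083, 0.0, 0.0, 0.0]
[0.0069, 0.0001, 0.0083, 0.0, 0.0, 0.0]
[0.007, 0.0001, 0.0083, 0.0, 0.0, 0.0]
[0.0069, 0.0, 0.0083, 0.0, 0.0, 0.0]
[0.0069, 0.0001, 0.0082, 0.0, 0.0, 0.0]
[0.007, 0.0, 0.0083, 0.0, 0.0, 0.0]
[0.0069, 0.0001, 0.0083, 0.0, 0.0, 0.0]
```

>>> apply_moves(moves=[[0.007,0.0003,0.0083,0,0,0.003],[0.0069,0.0002,0.0083,0,0,0],[0.0069,0.0002,0.0083,0,0,0],[0.0069,0.0002,0.0083,0,0,0],[0.0069,0.0002,0.0083,0,0,0],[0.0069,0.0002,0.0083,0,0,0],[0.0069,0.0002,0.0083,0,0,0],[0.0069,0.0002,0.0083,0,0,0],[0.0069,0,0.0083,0,0,0],[0.0069,0,0.0083,0,0,0]], fingers=0.004)

```text
time: 5.2
tcp_pos: [0.6191, -0.0848, 0.1627]
eef_rot: [0.283, 0.534, 0.773, -0.192]
wrist_force: [-5.8, 12.0, 43.4]
finger_gap: 0.0038
grasp_force: 0.0
```

```bash
sed -i 's/PX=-97.; YC=-51./PX=-96.; YC=-50./' plan.py; cat > seg.py <<'E'
from plan import *
import sys
K=np.array([(0,40,0,.5),(0,40,0,0),(8,48,0,0),(17,57,0,0),(20,58,0,.5),(23,58,0,1),(30,58,0,1),(45,58,15,1),(60,58,30,1),(72,58,35,1),(95,58,35,1)],float)
t0=np.array([-3,0,8,17,20,23,30,45,60,72,95.])  # progress parameter
def at(t): return [np.interp(t,t0,K[:,i]) for i in range(4)]
def seg(ts,**kw):
    W=[]
    for t in ts:
        k=at(t);p,i=place(*k,ysh=6*k[2]/35,**kw);W.append(tuple(p)+(k[1],k[2]))
    rows(W);print('end',np.round(W[-1],1),np.round(i,1))
E
python3 - <<'E'
from seg import *
now();seg(np.linspace(-2,17,20))
E
```

```text
t 5.2 tcp jig [-48.1 -47.9 152.7] T 40.1 yaw -0.01 F jig [-13.3  -1.1  43.4] tq [-2.3  -2.88  0.44] gap 0.0038
[0.0025, -0.0021, 0.0, 0.004, 0.001, -0.004]
[0.0017, 0.0, -0.0014, 0.0, 0.0, 0.0]
[0.0016, 0.0, -0.0013, 0.0, 0.0, 0.0]
[0.0016, 0.0, -0.0023, 0.0, -0.017, 0.0]
[0.0016, 0.0, -0.0022, 0.0, -0.018, 0.0]
[0.0016, 0.0, -0.0023, 0.0, -0.017, 0.0]
[0.0015, 0.0, -0.0022, 0.0, -0.018, 0.0]
[0.0016, 0.0, -0.0022, 0.0, -0.017, 0.0]
[0.0016, 0.0, -0.0023, 0.0, -0.018, 0.0]
[0.0015, 0.0, -0.0022, 0.0, -0.017, 0.0]
[0.0016, 0.0, -0.0022, 0.0, -0.018, 0.0]
[0.0016, 0.0, -0.0023, 0.0, -0.017, 0.0]
[0.0016, 0.0, -0.0022, 0.0, -0.018, 0.0]
[0.0015, 0.0, -0.0023, 0.0, -0.017, 0.0]
[0.0016, 0.0, -0.0022, 0.0, -0.017, 0.0]
[0.0016, 0.0, -0.0022, 0.0, -0.018, 0.0]
[0.0015, 0.0, -0.0023, 0.0, -0.017, 0.0]
[0.0016, 0.0, -0.0022, 0.0, -0.018, 0.0]
[0.0016, 0.0, -0.0022, 0.0, -0.017, 0.0]
[0.0016, 0.0, -0.0023, 0.0, -0.018, 0.0]
end [-100.4  -50.   156.6   57.     0. ] [ 12.9 -16.5  16.5 164.5   0. ]
```

>>> apply_moves(moves=[[-0.0032,0,-0.0038,0,0,0],[-0.0032,0,-0.0038,0,0,0],[0,0,0,0,0,0]])

```text
time: 5.45
tcp_pos: [0.6191, -0.0846, 0.1737]
eef_rot: [0.283, 0.534, 0.773, -0.192]
wrist_force: [0.7, -0.0, -0.4]
finger_gap: 0.0042
grasp_force: 0.0
```

```bash
python3 - <<'E'
from seg import *
now()
for a in (40,45,50,55): print(a,[place(0,a,0,.5,deep=d)[1][0].round(1) for d in (-36,-30,-26)])
C,im=snap('side','s1.png');s,im2=snap('scene','c1.png')
a=cv2.imread('pics/side0.png')
u=cv2.resize(cv2.imread('pics/side0.png')[120:280,180:300]*0+cv2.imread('pics/s1.png')[120:280,180:300],None,fx=3.3,fy=3.3);v=cv2.resize(cv2.imread('pics/c1.png')[130:290,190:310],None,fx=3.3,fy=3.3)
cv2.imwrite('pics/d1.png',np.hstack([u,v]))
E
```

```text
t 5.45 tcp jig [-48.4 -47.8 163.7] T 40.0 yaw 0.01 F jig [ 0.3  0.6 -0.4] tq [0.65 0.25 0.01] gap 0.0042
40 [np.float64(12.9), np.float64(18.1), np.float64(21.6)]
45 [np.float64(8.7), np.float64(14.7), np.float64(18.6)]
50 [np.float64(3.0), np.float64(10.2), np.float64(15.2)]
55 [np.float64(-3.8), np.float64(4.8), np.float64(10.5)]
```

View pics/d1.png

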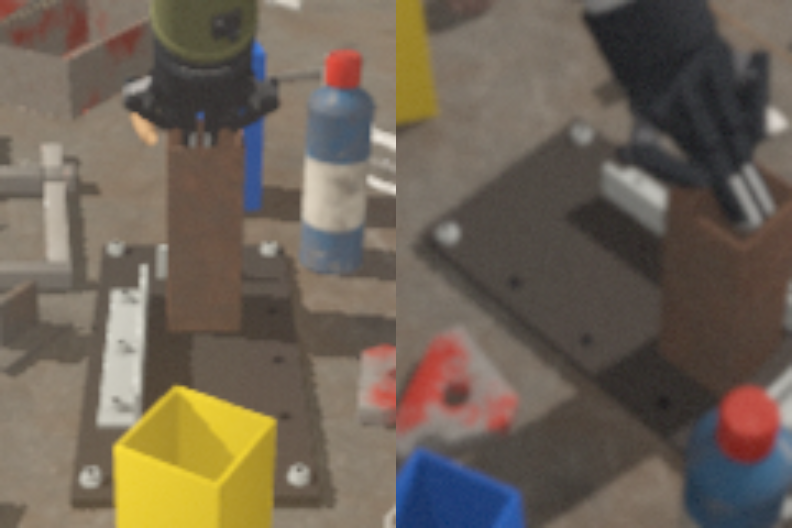

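The side view (left) and scene view (right) show the tube upright and unmoved. The closed fingers are in its mouth, and the flared knuckles sit just above the rim, which explains the earlier contact.

```bash
python3 - <<'E'
import plan; from plan import *
for h in (16.5,20.5,24.5):
    plan.box=np.array([(a,b,-c) for a in (-11,11) for b in (-h,h) for c in g(0,72,145)])
    for psi in (20,30,35):
        for a in (40,45):
            p,i=place(0,a,psi,.5,deep=-26);q,k=place(17,a+15,psi,.5,deep=-26);print(h,psi,a,np.round(i[:3],1),np.round(k[:3],1))
E
```

```text
16.5 20 40 [ 12.6 -25.8  18.4] [ 16.1 -27.   17.7]
16.5 20 45 [  9.8 -27.   18.2] [ 13.8 -28.   17.4]
16.5 30 40 [ 10.3 -29.3  18.5] [ 14.2 -31.4  17.4]
16.5 30 45 [  7.7 -31.1  18.2] [ 12.4 -33.1  17. ]
16.5 35 40 [  9.6 -30.7  18.3] [ 13.9 -33.3  17.1]
16.5 35 45 [  7.2 -32.8  18. ] [ 12.  -35.3  16.7]
20.5 20 40 [  9.9 -29.5  22.1] [ 14.1 -30.8  21.4]
20.5 20 45 [  7.1 -30.8  21.9] [ 11.9 -31.8  21.1]
20.5 30 40 [  6.3 -32.7  22. ] [ 11.4 -34.8  20.9]
20.5 30 45 [  3.7 -34.5  21.6] [  9.4 -36.5  20.5]
20.5 35 40 [  5.  -34.   21.6] [ 10.3 -36.6  20.4]
20.5 35 45 [  2.6 -36.1  21.3] [  8.7 -38.6  19.9]
24.5 20 40 [  7.2 -33.3  25.9] [ 12.  -34.6  25.2]
24.5 20 45 [  4.4 -34.5  25.7] [ 10.2 -35.6  24.9]
24.5 30 40 [  2.3 -36.2  25.4] [  8.3 -38.3  24.4]
24.5 30 45 [ -0.3 -38.   25.1] [  6.5 -40.   24. ]
24.5 35 40 [  0.5 -37.3  24.9] [  6.8 -39.9  23.7]
24.5 35 45 [ -2.  -39.3  24.5] [  5.4 -41.9  23.2]
```

```bash
sed -i 's/H=14.5+2/H=14.5+4/; s/deep=-36/deep=-26/' plan.py; cat > seg.py <<'E'
from plan import *
K=np.array([(0,40,30,.5),(0,40,30,0),(8,48,30,0),(17,57,30,0),(20,58,30,.5),(23,58,30,1),(30,58,30,1),(60,58,32,1),(75,58,35,1),(95,58,35,1)],float)
t0=np.array([-3,0,8,17,20,23,30,60,75,95.])
D=[[-3,17,30,60,95],[-26,-26,-27,-32,-32]]
def at(t): return [np.interp(t,t0,K[:,i]) for i in range(4)]
def seg(ts,**kw):
    W=[]
    for t in ts:
        k=at(t);q=place(*k,deep=np.interp(t,*D))[1];ys=-(q[1]+q[2])/2
        p,i=place(*k,ysh=ys,deep=np.interp(t,*D),**kw);W.append(tuple(p)+(k[1],k[2]))
    rows(W);print('end',np.round(W[-1],1),np.round(i,1))
E
python3 - <<'E'
from seg import *
W=[]
for k in range(1,9):
    ps=30*k/8;q=place(0,40,ps,.5,deep=-26)[1];p,i=place(0,40,ps,.5,deep=-26,ysh=-(q[1]+q[2])/2);W.append(tuple(p)+(40,ps))
rows(W);print(np.round(W[-1],1),i)
for t in (0,17,23,30,45,60,75,90): 
    k=at(t);q=place(*k,deep=np.interp(t,*D))[1];p,i=place(*k,deep=np.interp(t,*D),ysh=-(q[1]+q[2])/2);M=J.T@toolM(*np.radians(k[1:3]));print(t,p.round(1),np.round(i,1),(p-M[:,2]*200).round(0))
E
```

```text
[0.0041, -0.0011, -0.0009, -0.038, 0.0, -0.053]
[0.0, 0.0007, 0.0, -0.042, 0.0, -0.05]
[0.0001, 0.0008, 0.0, -0.042, 0.0, -0.05]
[0.0, 0.0007, -0.0001, -0.042, 0.0, -0.05]
[0.0, 0.0007, 0.0, -0.043, 0.0, -0.05]
[0.0, 0.0007, 0.0, -0.042, 0.0, -0.051]
[0.0, 0.0007, 0.0, -0.042, 0.0, -0.05]
[0.0001, 0.0007, 0.0, -0.042, 0.0, -0.05]
[-53.7 -44.6 161.1  40.   30. ] (np.float64(8.256434766198318), np.float64(-25.618060638291258), np.float64(25.618060638291258), np.float64(192.56597888614883), np.int64(0))
0 [-57.8 -44.6 161.1] [  8.3 -25.6  25.6 192.6   0. ] [-169. -109.  314.]
17 [-111.   -42.7  166.9] [ 12.  -26.4  26.4 174.8   0. ] [-256. -127.  276.]
23 [-117.5  -42.8  168.8] [ 14.9 -26.1  26.1 175.3   0. ] [-264. -128.  275.]
30 [-137.8  -43.1  164.3] [ 18.1 -25.8  25.8 170.8   0. ] [-285. -128.  270.]
45 [-176.7  -42.8  146. ] [ 23.8 -26.1  26.1 152.4   0. ] [-322. -130.  252.]
60 [-209.8  -41.9  116.6] [ 25.6 -26.9  26.9 123.1   0. ] [-354. -132.  223.]
75 [-241.4  -41.7   77.2] [ 20.9 -26.8  26.8  83.6   0. ] [-380. -139.  183.]
90 [-259.4  -42.2   29.3] [ 17.  -26.3  26.3  35.8   0. ] [-398. -139.  135.]
```

>>> apply_moves(moves=[[0.0041,-0.0011,-0.0009,-0.038,0,-0.053],[0,0.0007,0,-0.042,0,-0.05],[0,0.0008,0,-0.042,0,-0.05],[0,0.0007,0,-0.042,0,-0.05],[0,0.0007,0,-0.043,0,-0.05],[0,0.0007,0,-0.042,0,-0.051],[0,0.0007,0,-0.042,0,-0.05],[0,0.0007,0,-0.042,0,-0.05],[0,0,0,0,0,0]], fingers=0.01)

```text
time: 6.3
tcp_pos: [0.6184, -0.0807, 0.1704]
eef_rot: [0.321, 0.314, 0.886, -0.116]
wrist_force: [-0.9, -0.3, -0.2]
finger_gap: 0.0099
grasp_force: 0.0
```

```bash
sed -i 's/(17,57,30,0),(20,58,30,.5),(23,58,30,1)/(17,60,30,0),(20,60,30,.5),(23,60,30,1)/; ' seg.py; sed -i 's/H=14.5+4/H=14.5+5/' plan.py; python3 - <<'E'
from seg import *
now();seg(np.linspace(-2,8,10));print(get_state()['joints'])
E
```

```text
t 6.3 tcp jig [-52.2 -47.  160.4] T 36.0 yaw 30.01 F jig [-0.  -0.9 -0.2] tq [ 0.42  0.53 -0.04] gap 0.0099
[0.0004, 0.0034, -0.0012, -0.003, -0.001, 0.002]
[0.0009, 0.0007, -0.0008, 0.0, 0.0, 0.0]
[0.001, 0.0009, -0.0011, 0.0, -0.004, 0.0]
[0.0016, 0.0019, -0.0026, 0.0, -0.019, 0.0]
[0.0015, 0.0017, -0.0024, 0.0, -0.02, 0.0]
[0.0017, 0.0019, -0.0026, 0.0, -0.019, 0.0]
[0.0017, 0.0018, -0.0025, 0.0, -0.02, 0.0]
[0.0017, 0.0019, -0.0026, 0.0, -0.019, 0.0]
[0.0017, 0.0019, -0.0025, 0.0, -0.019, 0.0]
[0.0017, 0.0019, -0.0025, 0.0, -0.02, 0.0]
end [-82.3 -43.6 166.1  48.   30. ] [  9.2 -27.   27.  186.7   0. ]
[-0.00329351  0.75421316 -0.35034053  2.17467221  1.86974073  0.80339333
 -1.0903559 ]
```

>>> apply_moves(moves=[[0.0004,0.0034,-0.0012,-0.003,-0.001,0.002],[0.0009,0.0007,-0.0008,0,0,0],[0.001,0.0009,-0.0011,0,-0.004,0],[0.0016,0.0019,-0.0026,0,-0.019,0],[0.0015,0.0017,-0.0024,0,-0.02,0],[0.0017,0.0019,-0.0026,0,-0.019,0],[0.0017,0.0018,-0.0025,0,-0.02,0],[0.0017,0.0019,-0.0026,0,-0.019,0],[0.0017,0.0019,-0.0025,0,-0.019,0],[0.0017,0.0019,-0.0025,0,-0.02,0]])

```text
time: 7.13
tcp_pos: [0.6129, -0.0487, 0.1765]
eef_rot: [0.385, 0.306, 0.86, -0.135]
wrist_force: [0.6, -0.5, 0.3]
finger_gap: 0.01
grasp_force: 0.4
```

```bash
python3 - <<'E'
from seg import *
now()
snap('side','s2.png');snap('scene','c2.png')
u=cv2.resize(cv2.imread('pics/s2.png')[120:280,180:300],None,fx=3.3,fy=3.3);v=cv2.resize(cv2.imread('pics/c2.png')[130:290,190:310],None,fx=3.3,fy=3.3)
cv2.imwrite('pics/d2.png',np.hstack([u,v]))
# tilt from scene: vertical left edge of tube
seg(np.linspace(9,17,9))
E
```

```text
t 7.13 tcp jig [-84.1 -40.8 166.5] T 44.0 yaw 30.03 F jig [0.6 0.4 0.3] tq [ 0.36  0.59 -0.06] gap 0.01
[0.0001, -0.0026, -0.0014, 0.004, -0.023, 0.0]
[0.0012, 0.0016, -0.0021, 0.0, -0.023, 0.0]
[0.0015, 0.0017, -0.0023, 0.0, -0.024, 0.0]
[0.0013, 0.0017, -0.0021, 0.0, -0.023, 0.0]
[0.0014, 0.0018, -0.0022, 0.0, -0.023, 0.0]
[0.0013, 0.0015, -0.0021, 0.0, -0.023, 0.0]
[0.0013, 0.0017, -0.0021, 0.0, -0.024, 0.0]
[0.0015, 0.0017, -0.0023, 0.0, -0.023, 0.0]
[0.0013, 0.0017, -0.0021, 0.0, -0.023, 0.0]
end [-109.5  -42.   168.    60.    30. ] [ 10.1 -27.6  27.6 171.6   0. ]
```

View pics/d2.png

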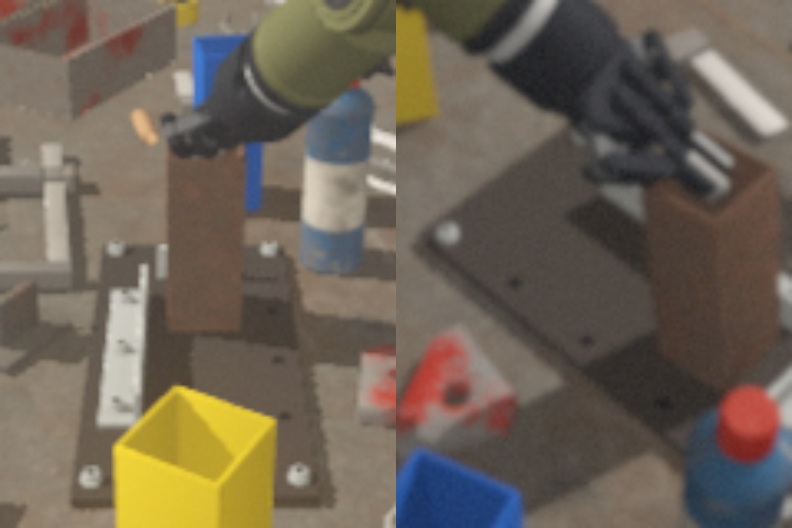

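The tube is tilting to the left: in the right half of the picture its mouth is now at about (710,180), while the foot stays near (720,385). The fingers are well inside.

>>> apply_moves(moves=[[0.0006,-0.0006,-0.0016,0.002,-0.023,0],[0.0012,0.0016,-0.0021,0,-0.023,0],[0.0015,0.0017,-0.0023,0,-0.024,0],[0.0013,0.0017,-0.0021,0,-0.023,0],[0.0014,0.0018,-0.0022,0,-0.023,0],[0.0013,0.0015,-0.0021,0,-0.023,0],[0.0013,0.0017,-0.0021,0,-0.024,0],[0.0015,0.0017,-0.0023,0,-0.023,0],[0.0013,0.0017,-0.0021,0,-0.023,0]])

```text
time: 7.98
tcp_pos: [0.6039, -0.0251, 0.1785]
eef_rot: [0.472, 0.29, 0.815, -0.167]
wrist_force: [-0.8, 0.1, 1.6]
finger_gap: 0.01
grasp_force: 0.4
```

```bash
python3 - <<'E'
from seg import *
now()
seg(np.r_[np.linspace(17.5,23,10)]); print();seg(np.arange(24,34))
E
```

```text
t 7.98 tcp jig [-109.3  -40.8  168.5] T 56.4 yaw 29.95 F jig [-0.4 -0.7  1.6] tq [ 0.39  0.56 -0.05] gap 0.01
[0.0013, -0.0004, -0.0012, 0.0, 0.002, -0.002]
[0.0005, 0.0004, -0.0009, 0.0, 0.0, 0.0]
[0.0004, 0.0005, -0.0008, 0.0, 0.0, 0.0]
[0.0004, 0.0004, -0.0008, 0.0, 0.0, 0.0]
[0.0003, 0.0005, -0.0007, 0.0, 0.0, 0.0]
[0.0002, 0.0002, -0.0006, 0.0, 0.0, 0.0]
[0.0002, 0.0004, -0.0007, 0.0, 0.0, 0.0]
[0.0001, 0.0004, -0.0006, 0.0, 0.0, 0.0]
[0.0002, 0.0002, -0.0006, 0.0, 0.0, 0.0]
[0.0, 0.0003, -0.0006, 0.0, 0.0, 0.0]
end [-117.9  -42.4  169.1   60.    30. ] [ 13.5 -27.2  27.2 172.7   0. ]

[0.0054, 0.0043, -0.0095, 0.0, 0.007, -0.002]
[0.0018, 0.0013, -0.002, 0.0, 0.005, 0.0]
[0.0019, 0.0014, -0.0019, 0.0, 0.005, 0.0]
[0.0019, 0.0014, -0.0018, 0.0, 0.005, 0.0]
[0.0019, 0.0014, -0.0018, 0.0, 0.005, 0.0]
[0.002, 0.0013, -0.0018, 0.0, 0.005, 0.0]
[0.0021, 0.0014, -0.0017, 0.0, 0.005, 0.0]
[0.002, 0.0014, -0.0015, -0.001, 0.0, -0.001]
[0.0021, 0.0014, -0.0015, -0.001, 0.0, 0.0]
[0.0021, 0.0014, -0.0015, -0.001, 0.0, -0.001]
end [-146.6  -43.1  161.4   58.    30.2] [ 18.6 -26.7  26.7 167.9   0. ]
```

>>> apply_moves(moves=[[0.0012,-0.0003,-0.0012,0,0,0],[0.0005,0.0004,-0.0009,0,0,0],[0.0004,0.0005,-0.0008,0,0,0],[0.0004,0.0004,-0.0008,0,0,0],[0.0003,0.0005,-0.0007,0,0,0]])

```text
time: 8.4
tcp_pos: [0.6005, -0.0214, 0.1783]
eef_rot: [0.471, 0.291, 0.816, -0.167]
wrist_force: [-0.8, -0.8, -0.4]
finger_gap: 0.01
grasp_force: 0.1
```

>>> apply_moves(moves=[[0.0002,0.0002,-0.0006,0,0,0],[0.0002,0.0004,-0.0007,0,0,0],[0.0001,0.0004,-0.0006,0,0,0],[0.0002,0.0002,-0.0006,0,0,0],[0,0.0003,-0.0006,0,0,0]])

```text
time: 8.82
tcp_pos: [0.5989, -0.018, 0.1789]
eef_rot: [0.471, 0.29, 0.816, -0.167]
wrist_force: [0.6, -1.1, 0.2]
finger_gap: 0.0098
grasp_force: 0.1
```

```bash
python3 - <<'E'
from seg import *
now();snap('scene','c3.png');snap('side','s3.png')
for n in ('c2','c3'):  # brown mask extent of tube
    h=cv2.cvtColor(cv2.imread(f'pics/{n}.png'),cv2.COLOR_BGR2HSV)[:,:,:];m=cv2.inRange(h,(2,60,40),(14,170,150));m=cv2.morphologyEx(m,cv2.MORPH_OPEN,np.ones((3,3)));m[:, :240]=0;m[:,330:]=0;m[:150]=0;m[265:]=0
    c=max(cv2.findContours(m,0,2)[0],key=cv2.contourArea);print(n,cv2.approxPolyDP(cv2.convexHull(c),2.,True)[:,0].tolist())
E
```

```text
t 8.82 tcp jig [-117.8  -42.9  168.9] T 56.3 yaw 29.99 F jig [1.2 0.2 0.2] tq [0.55 0.69 0.01] gap 0.0098
c2 [[297, 176], [305, 180], [306, 231], [288, 250], [270, 237], [266, 187]]
c3 [[281, 168], [294, 172], [305, 229], [290, 245], [270, 236], [255, 182], [257, 177]]
```

```bash
cat > tilt.py <<'E'
from seg import *
def model(th,dx=0,C=cam('scene')):
    U=rel(np.radians(th));o=np.array([PX+dx,YC,0])
    f=lambda u,w,v:proj(C,C0+J@((o+U@np.array([u,w,v]))/1000)).round(0).astype(int).tolist()
    return {'--f':f(0,-33,0),'+-f':f(66,-33,0),'++f':f(66,33,0),'--m':f(0,-33,180),'-+m':f(0,33,180),'+-m':f(66,-33,180),'++m':f(66,33,180)}
E
python3 - <<'E'
from tilt import *
for t in (0,8,12,16,20,24,28): print(t,model(t))
E
```

```text
0 {'--f': [269, 236], '+-f': [289, 252], '++f': [307, 236], '--m': [271, 189], '-+m': [291, 173], '+-m': [295, 206], '++m': [315, 189]}
8 {'--f': [269, 236], '+-f': [290, 250], '++f': [307, 233], '--m': [263, 184], '-+m': [283, 168], '+-m': [286, 197], '++m': [306, 180]}
12 {'--f': [269, 236], '+-f': [289, 248], '++f': [307, 232], '--m': [259, 182], '-+m': [279, 166], '+-m': [281, 193], '++m': [301, 176]}
16 {'--f': [269, 236], '+-f': [289, 247], '++f': [307, 231], '--m': [255, 180], '-+m': [275, 164], '+-m': [276, 189], '++m': [296, 173]}
20 {'--f': [269, 236], '+-f': [289, 246], '++f': [306, 229], '--m': [251, 178], '-+m': [271, 163], '+-m': [272, 186], '++m': [292, 170]}
24 {'--f': [269, 236], '+-f': [288, 244], '++f': [306, 228], '--m': [247, 177], '-+m': [267, 162], '+-m': [267, 183], '++m': [287, 167]}
28 {'--f': [269, 236], '+-f': [288, 243], '++f': [305, 227], '--m': [244, 176], '-+m': [264, 161], '+-m': [262, 180], '++m': [283, 164]}
```

```bash
cat > seg2.py <<'E'
import seg
from seg import *
seg.K=np.array([(18.5,60,30,0),(18.5,66,30,0.1),(21,66,30,.2),(25,65,30,1),(30,62,30,1),(40,58,30,1),(60,58,32,1),(75,58,35,1),(95,58,35,1)],float)
seg.t0=np.array([0,4,8,14,20,30,50,65,85.])
seg.D=[[0,20,50,85],[-26,-27,-32,-32]]
seg=seg.seg
E
python3 - <<'E'
from seg2 import *
for t in (0,4,8,14,20,30): k=at(t);print(t,place(*k)[0].round(1),np.round(place(*k)[1],1))
seg(np.arange(1,9)); print();seg(np.arange(9,15))
E
```

```text
Traceback (most recent call last):
  File "seg2.py", line 6, in <module>
    seg=seg.seg
        ^^^^^^^
AttributeError: 'function' object has no attribute 'seg'
```

```bash
sed -i 's/^import seg$/import seg as S/; s/^from seg import \*/from plan import */; s/^seg\.K/S.K/; s/^seg\.t0/S.t0/; s/^seg\.D/S.D/; s/^seg=seg.seg/seg=S.seg;at=S.at/' seg2.py
python3 - <<'E'
from seg2 import *
for t in (0,4,8,14,20,30): k=at(t);print(t,place(*k)[0].round(1),np.round(place(*k)[1],1))
seg(np.arange(1,9)); print();seg(np.arange(9,15))
E
```

```text
0 [-115.1  -50.   167.2] [ 11.2 -35.4  19.6 170.8   0. ]
4 [-111.3  -50.   169.3] [  8.5 -37.6  19.1 164.3   0. ]
8 [-119.5  -50.   168.2] [ 10.5 -36.9  19.1 163.2   0. ]
14 [-124.   -50.   169.5] [ 13.6 -35.5  19.2 165.9   0. ]
20 [-138.8  -50.   165.9] [ 16.9 -33.8  19.5 166.6   0. ]
30 [-166.5  -50.   155.1] [ 22.  -32.3  19.8 161.6   0. ]
[-0.0009, -0.0011, 0.004, 0.001, -0.026, -0.001]
[-0.0008, -0.0001, 0.0005, 0.0, -0.026, 0.0]
[-0.0009, -0.0002, 0.0007, 0.0, -0.026, 0.0]
[-0.0009, -0.0001, 0.0008, 0.0, -0.027, 0.0]
[0.001, 0.0009, -0.0016, 0.0, 0.0, 0.0]
[0.001, 0.0009, -0.0015, 0.0, 0.0, 0.0]
[0.0009, 0.001, -0.0014, 0.0, 0.0, 0.0]
[0.001, 0.0009, -0.0015, 0.0, 0.0, 0.0]
end [-119.2  -41.   167.9   66.    30. ] [ 10.2 -28.1  28.1 162.9   0. ]

[0.0014, 0.0026, -0.0005, 0.001, -0.102, -0.001]
[0.0002, 0.0003, -0.0008, 0.0, 0.003, 0.0]
[0.0003, 0.0005, -0.0008, 0.0, 0.003, 0.0]
[0.0001, 0.0002, -0.0006, 0.0, 0.003, 0.0]
[0.0, 0.0002, -0.0006, 0.0, 0.003, 0.0]
[-0.0001, 0.0001, -0.0006, 0.0, 0.003, 0.0]
end [-123.7  -41.6  168.9   65.    30. ] [ 13.  -27.6  27.6 165.3   0. ]
```

>>> apply_moves(moves=[[-0.0008,-0.0006,0.001,0,-0.026,0],[-0.0008,-0.0001,0.0007,0,-0.026,0],[-0.0009,-0.0002,0.0007,0,-0.026,0],[-0.0009,-0.0001,0.0008,0,-0.027,0]])

```text
time: 9.25
tcp_pos: [0.6019, -0.0216, 0.1808]
eef_rot: [0.514, 0.281, 0.79, -0.182]
wrist_force: [0.3, -1.6, 0.8]
finger_gap: 0.0095
grasp_force: 0.5
```

>>> apply_moves(moves=[[0.0008,0.0007,-0.001,0,0,0],[0.0008,0.0007,-0.001,0,0,0],[0.0008,0.0007,-0.001,0,0,0],[0.0003,0.0003,-0.0003,0,0,0]])

```text
time: 9.58
tcp_pos: [0.6001, -0.0167, 0.1793]
eef_rot: [0.513, 0.281, 0.79, -0.182]
wrist_force: [0.3, -0.2, 0.2]
finger_gap: 0.01
grasp_force: 0.0
```

```bash
cat >> tilt.py <<'E'
def look(name):
    snap('scene',name+'.png')
    h=cv2.cvtColor(cv2.imread(f'pics/{name}.png'),cv2.COLOR_BGR2HSV);m=cv2.inRange(h,(2,60,40),(14,170,150));m=cv2.morphologyEx(m,cv2.MORPH_OPEN,np.ones((3,3)));m[:, :200]=0;m[:,330:]=0;m[:150]=0;m[265:]=0
    c=max(cv2.findContours(m,0,2)[0],key=cv2.contourArea);print(name,cv2.approxPolyDP(cv2.convexHull(c),2.,True)[:,0].tolist())
E
python3 - <<'E'
from tilt import *
now();look('c4')
from seg2 import *
seg(np.arange(9,19));
E
```

```text
t 9.58 tcp jig [-118.5  -41.4  169.3] T 62.8 yaw 30.0 F jig [0.4 0.2 0.2] tq [ 0.6   0.76 -0.06] gap 0.01
c4 [[281, 168], [292, 171], [305, 228], [290, 245], [270, 236], [255, 184], [256, 178]]
[0.0018, 0.001, -0.0007, 0.001, 0.003, -0.001]
[0.0003, 0.0004, -0.0008, 0.0, 0.003, 0.0]
[0.0002, 0.0004, -0.0007, 0.0, 0.003, 0.0]
[0.0001, 0.0002, -0.0007, 0.0, 0.003, 0.0]
[0.0, 0.0002, -0.0006, 0.0, 0.003, 0.0]
[0.0, 0.0001, -0.0005, 0.0, 0.002, 0.0]
[0.0014, 0.0012, -0.0018, 0.0, 0.009, 0.0]
[0.0015, 0.0011, -0.0018, 0.0, 0.009, 0.0]
[0.0015, 0.0011, -0.0017, 0.0, 0.009, 0.0]
[0.0016, 0.0011, -0.0016, 0.0, 0.008, 0.0]
end [-133.5  -42.2  166.4   63.    30. ] [ 15.3 -27.2  27.2 165.7   0. ]
```

>>> apply_moves(moves=[[0.0008,0.0006,-0.0007,0,0,0],[0.0005,0.0004,-0.0007,0,0.003,0],[0.0003,0.0004,-0.0007,0,0.003,0],[0.0003,0.0002,-0.0007,0,0.003,0],[0.0001,0.0002,-0.0006,0,0.003,0],[0.0001,0.0001,-0.0005,0,0.002,0]])

```text
time: 10.13
tcp_pos: [0.5979, -0.0128, 0.1791]
eef_rot: [0.508, 0.282, 0.794, -0.18]
wrist_force: [-0.2, -0.0, 1.0]
finger_gap: 0.0099
grasp_force: 0.1
```

```bash
python3 - <<'E'
from tilt import *
now();look('c5')
E
```

```text
t 10.13 tcp jig [-123.   -42.   169.1] T 61.9 yaw 29.99 F jig [-0.  -0.2  1. ] tq [ 0.56  0.69 -0.02] gap 0.0099
c5 [[280, 168], [292, 173], [305, 231], [290, 244], [282, 243], [270, 236], [253, 182], [255, 177]]
```

>>> apply_moves(moves=[[0.0013,0.0011,-0.0018,0,0.006,0],[0.0013,0.0011,-0.0018,0,0.006,0],[0.0014,0.0011,-0.0017,0,0.006,0],[0.0014,0.0011,-0.0016,0,0.006,0]])

```text
time: 10.52
tcp_pos: [0.5939, -0.0036, 0.1769]
eef_rot: [0.498, 0.284, 0.8, -0.176]
wrist_force: [-0.3, 0.3, 0.3]
finger_gap: 0.0099
grasp_force: 0.0
```

```bash
python3 - <<'E'
from tilt import *
now();look('c6')
from seg2 import *
seg(np.arange(19,29))
E
```

```text
t 10.52 tcp jig [-133.   -42.5  166.9] T 60.4 yaw 30.01 F jig [-0.4 -0.1  0.3] tq [0.6  0.69 0.02] gap 0.0099
c6 [[276, 165], [285, 168], [303, 225], [300, 233], [289, 242], [269, 236], [249, 183], [250, 176]]
[0.0021, 0.0011, -0.0015, 0.001, 0.022, -0.001]
[0.0016, 0.0011, -0.0015, 0.0, 0.009, 0.0]
[0.0021, 0.0013, -0.0018, 0.0, 0.007, 0.0]
[0.002, 0.0013, -0.0016, 0.0, 0.007, 0.0]
[0.0021, 0.0014, -0.0015, 0.0, 0.007, 0.0]
[0.0022, 0.0012, -0.0016, 0.0, 0.007, 0.0]
[0.0022, 0.0013, -0.0014, 0.0, 0.007, 0.0]
[0.0022, 0.0013, -0.0014, 0.0, 0.007, 0.0]
[0.0022, 0.0012, -0.0014, 0.0, 0.007, 0.0]
[0.0023, 0.0013, -0.0012, 0.0, 0.007, 0.0]
end [-159.8  -43.1  155.8   58.8   30. ] [ 20.4 -26.7  26.7 161.1   0. ]
```

>>> apply_moves(moves=[[0.0016,0.0011,-0.0014,0,0.012,0],[0.0016,0.0011,-0.0015,0,0.009,0],[0.0021,0.0013,-0.0018,0,0.007,0],[0.002,0.0013,-0.0016,0,0.007,0]])

```text
time: 10.9
tcp_pos: [0.59, 0.0057, 0.1733]
eef_rot: [0.484, 0.287, 0.809, -0.171]
wrist_force: [-0.7, 0.3, -0.8]
finger_gap: 0.0103
grasp_force: 0.4
```

```bash
python3 - <<'E'
from tilt import *
now();look('c7');print(model(28),model(32))
from seg2 import *
seg(np.arange(23,33))
E
```

```text
t 10.9 tcp jig [-143.1  -42.7  163.3] T 58.2 yaw 30.0 F jig [-0.5 -0.6 -0.8] tq [0.66 0.74 0.06] gap 0.0103
c7 [[270, 162], [277, 164], [302, 223], [298, 232], [288, 240], [270, 236], [243, 181], [246, 175]]
{'--f': [269, 236], '+-f': [288, 243], '++f': [305, 227], '--m': [244, 176], '-+m': [264, 161], '+-m': [262, 180], '++m': [283, 164]} {'--f': [269, 236], '+-f': [287, 242], '++f': [305, 225], '--m': [241, 175], '-+m': [260, 161], '+-m': [258, 178], '++m': [278, 162]}
[0.0024, 0.0013, -0.0017, 0.002, 0.017, -0.001]
[0.0022, 0.0012, -0.0015, 0.0, 0.007, 0.0]
[0.0022, 0.0013, -0.0015, 0.0, 0.007, 0.0]
[0.0022, 0.0013, -0.0014, 0.0, 0.007, 0.0]
[0.0022, 0.0012, -0.0013, 0.0, 0.007, 0.0]
[0.0023, 0.0012, -0.0013, 0.0, 0.007, 0.0]
[0.0023, 0.0013, -0.0012, 0.0, 0.007, 0.0]
[0.0023, 0.0012, -0.0011, 0.0, 0.007, 0.0]
[0.0023, 0.0013, -0.0011, -0.002, 0.0, -0.001]
[0.0023, 0.0012, -0.0011, -0.001, 0.0, -0.001]
end [-169.8  -43.1  150.3   58.    30.2] [ 22.1 -26.7  26.7 156.8   0. ]
```

>>> apply_moves(moves=[[0.0022,0.0012,-0.0016,0.001,0.01,0],[0.0022,0.0012,-0.0015,0,0.007,0],[0.0022,0.0013,-0.0015,0,0.007,0],[0.0022,0.0013,-0.0014,0,0.007,0],[0.0022,0.0012,-0.0013,0,0.007,0],[0.0023,0.0012,-0.0013,0,0.007,0],[0.0023,0.0013,-0.0012,0,0.007,0],[0.0023,0.0012,-0.0011,0,0.007,0],[0.0023,0.0013,-0.0011,-0.001,0,-0.001],[0.0023,0.0012,-0.0011,-0.001,0,-0.001]])

```text
time: 11.78
tcp_pos: [0.5803, 0.0295, 0.1604]
eef_rot: [0.46, 0.291, 0.823, -0.163]
wrist_force: [-0.4, 2.3, -0.5]
finger_gap: 0.0099
grasp_force: 0.7
```

```bash
python3 - <<'E'
from tilt import *
now();look('c8');print(model(40),model(44))
from seg2 import *
seg(np.arange(33,53))
E
```

```text
t 11.78 tcp jig [-168.8  -43.3  150.4] T 54.6 yaw 30.1 F jig [-2.3  0.4 -0.5] tq [0.82 0.8  0.05] gap 0.0099
c8 [[262, 159], [268, 161], [300, 219], [298, 226], [285, 236], [269, 236], [234, 178], [239, 172]]
{'--f': [269, 236], '+-f': [286, 238], '++f': [303, 222], '--m': [235, 175], '-+m': [254, 161], '+-m': [250, 174], '++m': [270, 159]} {'--f': [269, 236], '+-f': [285, 237], '++f': [303, 221], '--m': [232, 176], '-+m': [251, 162], '+-m': [246, 173], '++m': [266, 158]}
[0.002, 0.0015, -0.0015, -0.002, 0.007, -0.001]
[0.0023, 0.0012, -0.0009, -0.001, 0.0, -0.001]
[0.0024, 0.0014, -0.0009, -0.002, 0.0, -0.001]
[0.0023, 0.0012, -0.0009, -0.001, 0.0, -0.001]
[0.0024, 0.0012, -0.0009, -0.002, 0.0, -0.001]
[0.0024, 0.0012, -0.0008, -0.001, 0.0, -0.001]
[0.0024, 0.0012, -0.0007, -0.002, 0.0, -0.001]
[0.0024, 0.0012, -0.0007, -0.001, 0.0, -0.001]
[0.0024, 0.0011, -0.0007, -0.002, 0.0, -0.001]
[0.0025, 0.0012, -0.0006, -0.001, 0.0, -0.001]
[0.0024, 0.0011, -0.0006, -0.002, 0.0, -0.001]
[0.0025, 0.0013, -0.0004, -0.001, 0.0, -0.001]
[0.0029, 0.0012, -0.0005, -0.002, 0.0, 0.0]
[0.003, 0.0013, -0.0004, -0.001, 0.0, -0.001]
[0.003, 0.0012, -0.0004, -0.002, 0.0, -0.001]
[0.003, 0.0012, -0.0002, -0.001, 0.0, -0.001]
[0.003, 0.0012, -0.0002, -0.002, 0.0, -0.001]
[0.0031, 0.0012, -0.0002, -0.001, 0.0, -0.001]
[0.003, 0.0012, -0.0002, -0.003, 0.0, -0.002]
[0.0031, 0.0012, -0.0003, -0.003, 0.0, -0.002]
end [-214.8  -41.8  111.6   58.    32.4] [ 24.4 -27.8  27.8 118.1   0. ]
```

Held and following: the tilt is about 42° and the reaction is about 2 N. I'll continue.

>>> apply_moves(moves=[[0.002,0.0013,-0.0012,-0.002,0.003,-0.001],[0.0023,0.0012,-0.0009,-0.001,0,-0.001],[0.0024,0.0013,-0.0009,-0.002,0,-0.001],[0.0023,0.0012,-0.0009,-0.001,0,-0.001],[0.0024,0.0012,-0.0009,-0.002,0,-0.001],[0.0024,0.0012,-0.0008,-0.001,0,-0.001],[0.0024,0.0012,-0.0007,-0.002,0,-0.001],[0.0024,0.0012,-0.0007,-0.001,0,-0.001],[0.0024,0.0011,-0.0007,-0.002,0,-0.001],[0.0025,0.0012,-0.0006,-0.001,0,-0.001]])

```text
time: 12.67
tcp_pos: [0.5726, 0.051, 0.1446]
eef_rot: [0.46, 0.284, 0.826, -0.159]
wrist_force: [-2.0, 1.8, 0.4]
finger_gap: 0.01
grasp_force: 1.1
```

>>> apply_moves(moves=[[0.0024,0.0011,-0.0006,-0.002,0,-0.001],[0.0025,0.0013,-0.0004,-0.001,0,-0.001],[0.0029,0.0012,-0.0005,-0.002,0,0],[0.003,0.0013,-0.0004,-0.001,0,-0.001],[0.003,0.0012,-0.0004,-0.002,0,-0.001],[0.003,0.0012,-0.0002,-0.001,0,-0.001]])

```text
time: 13.17
tcp_pos: [0.5684, 0.0636, 0.1316]
eef_rot: [0.461, 0.28, 0.827, -0.156]
wrist_force: [-2.0, 3.0, -1.4]
finger_gap: 0.0102
grasp_force: 1.1
```

```bash
python3 - <<'E'
from tilt import *
now();look('c9');print(model(54),model(58));print(np.round(get_state()['joints'],2))
from seg2 import *
seg(np.r_[np.arange(49,69)])
E
```

```text
t 13.17 tcp jig [-204.8  -42.3  121.6] T 54.0 yaw 31.74 F jig [-3.5 -0.8 -1.4] tq [0.93 0.97 0.15] gap 0.0102
c9 [[249, 158], [254, 158], [296, 214], [288, 226], [271, 235], [266, 233], [227, 182], [229, 175]]
{'--f': [269, 236], '+-f': [282, 233], '++f': [300, 217], '--m': [227, 178], '-+m': [246, 164], '+-m': [237, 171], '++m': [257, 157]} {'--f': [269, 236], '+-f': [281, 231], '++f': [299, 215], '--m': [225, 179], '-+m': [244, 166], '+-m': [234, 171], '++m': [254, 157]}
[-0.46  1.03 -0.41  2.3   1.81  1.39 -1.64]
[0.0028, 0.0016, -0.001, -0.002, 0.004, -0.001]
[0.003, 0.0012, -0.0001, -0.001, 0.0, -0.001]
[0.0031, 0.0012, -0.0003, -0.003, 0.0, -0.002]
[0.0031, 0.0012, -0.0002, -0.003, 0.0, -0.002]
[0.003, 0.0013, -0.0004, -0.003, 0.0, -0.001]
[0.0032, 0.0012, -0.0004, -0.003, 0.0, -0.002]
[0.0031, 0.0013, -0.0004, -0.003, 0.0, -0.002]
[0.0031, 0.0013, -0.0002, -0.003, 0.0, -0.002]
[0.0032, 0.0011, -0.0003, -0.003, 0.0, -0.002]
[0.0032, 0.0013, -0.0001, -0.003, 0.0, -0.002]
[0.0031, 0.0011, -0.0001, -0.003, 0.0, -0.001]
[0.0032, 0.0012, 0.0, -0.003, 0.0, -0.002]
[0.0032, 0.0011, 0.0, -0.003, 0.0, -0.002]
[0.0032, 0.0011, 0.0002, -0.003, 0.0, -0.002]
[0.0032, 0.001, 0.0001, -0.003, 0.0, -0.002]
[0.0032, 0.0011, 0.0003, -0.003, 0.0, -0.002]
[0.0033, 0.001, 0.0004, -0.003, 0.0, -0.002]
[0.0031, 0.0009, 0.0003, 0.0, 0.0, 0.0]
[0.0033, 0.0009, 0.0004, 0.0, 0.0, 0.0]
[0.0033, 0.0009, 0.0006, 0.0, 0.0, 0.0]
end [-246.8  -41.9   68.3   58.    35. ] [ 20.  -27.5  27.5  74.7   0. ]
```

>>> apply_moves(moves=[[0.0028,0.0013,-0.0005,-0.002,0.002,-0.001],[0.003,0.0012,-0.0001,-0.001,0,-0.001],[0.0031,0.0012,-0.0003,-0.003,0,-0.002],[0.0031,0.0012,-0.0002,-0.003,0,-0.002],[0.003,0.0013,-0.0004,-0.003,0,-0.001],[0.0032,0.0012,-0.0004,-0.003,0,-0.002],[0.0031,0.0013,-0.0004,-0.003,0,-0.002],[0.0031,0.0013,-0.0002,-0.003,0,-0.002],[0.0032,0.0011,-0.0003,-0.003,0,-0.002],[0.0032,0.0013,-0.0001,-0.003,0,-0.002]])

```text
time: 14.05
tcp_pos: [0.5607, 0.0844, 0.1068]
eef_rot: [0.463, 0.267, 0.832, -0.149]
wrist_force: [-1.8, 2.3, -2.1]
finger_gap: 0.01
grasp_force: 1.6
```

```bash
python3 - <<'E'
from tilt import *
now();look('c10');print(model(66),model(70));print(np.round(get_state()['joints'],2))
from seg2 import *
seg(np.r_[np.arange(59,69)])
E
```

```text
t 14.05 tcp jig [-227.1  -42.    96.8] T 53.3 yaw 33.55 F jig [-2.8 -0.9 -2.1] tq [0.93 1.1  0.04] gap 0.01
c10 [[242, 161], [248, 161], [293, 210], [290, 219], [272, 235], [268, 235], [224, 187], [226, 175]]
{'--f': [269, 236], '+-f': [278, 228], '++f': [296, 212], '--m': [223, 183], '-+m': [241, 169], '+-m': [229, 172], '++m': [248, 158]} {'--f': [269, 236], '+-f': [277, 227], '++f': [295, 211], '--m': [222, 185], '-+m': [240, 172], '+-m': [226, 173], '++m': [245, 159]}
[-0.5   1.09 -0.41  2.3   1.82  1.42 -1.69]
[0.003, 0.0017, -0.0009, -0.004, 0.002, -0.001]
[0.0032, 0.0012, 0.0001, -0.002, 0.0, -0.002]
[0.0031, 0.0012, 0.0, -0.003, 0.0, -0.002]
[0.0033, 0.0011, 0.0002, -0.003, 0.0, -0.002]
[0.0032, 0.001, 0.0001, -0.003, 0.0, -0.001]
[0.0032, 0.0011, 0.0003, -0.003, 0.0, -0.002]
[0.0033, 0.001, 0.0003, -0.003, 0.0, -0.002]
[0.0031, 0.0008, 0.0003, 0.0, 0.0, 0.0]
[0.0033, 0.001, 0.0005, 0.0, 0.0, 0.0]
[0.0033, 0.0008, 0.0006, 0.0, 0.0, 0.0]
end [-246.8  -41.9   68.3   58.    35. ] [ 20.  -27.5  27.5  74.7   0. ]
```

>>> apply_moves(moves=[[0.003,0.0013,-0.0003,-0.003,0.001,-0.001],[0.0032,0.0012,0.0001,-0.002,0,-0.002],[0.0031,0.0012,0,-0.003,0,-0.002],[0.0033,0.0011,0.0002,-0.003,0,-0.002],[0.0032,0.001,0.0001,-0.003,0,-0.001],[0.0032,0.0011,0.0003,-0.003,0,-0.002],[0.0033,0.001,0.0003,-0.003,0,-0.002],[0.0031,0.0008,0.0003,0,0,0],[0.0033,0.001,0.0005,0,0,0],[0.0033,0.0008,0.0006,0,0,0]])

```text
time: 14.93
tcp_pos: [0.5544, 0.1019, 0.0785]
eef_rot: [0.464, 0.257, 0.835, -0.143]
wrist_force: [-1.3, 2.2, -3.1]
finger_gap: 0.0098
grasp_force: 1.9
```

```bash
python3 - <<'E'
from tilt import *
now();look('c11');print(model(78),model(82));print(np.round(get_state()['joints'],2))
from seg2 import *
seg(np.r_[np.arange(68.7,82.1,.7)])
E
```

```text
t 14.93 tcp jig [-245.6  -41.7   68.5] T 52.8 yaw 34.89 F jig [-2.5 -0.5 -3.1] tq [0.99 1.23 0.04] gap 0.0098
c11 [[239, 165], [253, 173], [291, 209], [288, 223], [273, 236], [222, 192], [223, 178]]
{'--f': [269, 236], '+-f': [274, 224], '++f': [292, 208], '--m': [221, 190], '-+m': [238, 176], '+-m': [222, 176], '++m': [241, 162]} {'--f': [269, 236], '+-f': [273, 223], '++f': [291, 207], '--m': [220, 192], '-+m': [238, 179], '+-m': [221, 177], '++m': [240, 164]}
[-0.53  1.16 -0.42  2.29  1.84  1.45 -1.74]
[0.0022, 0.0009, -0.0004, -0.002, 0.001, -0.001]
[0.0024, 0.0005, 0.0004, 0.0, 0.0, 0.0]
[0.0021, 0.0005, 0.0004, 0.0, 0.0, 0.0]
[0.0024, 0.0006, 0.0005, 0.0, 0.0, 0.0]
[0.0021, 0.0005, 0.0005, 0.0, 0.0, 0.0]
[0.0024, 0.0004, 0.0006, 0.0, 0.0, 0.0]
[0.0022, 0.0005, 0.0005, 0.0, 0.0, 0.0]
[0.0023, 0.0004, 0.0007, 0.0, 0.0, 0.0]
[0.0023, 0.0005, 0.0007, 0.0, 0.0, 0.0]
[0.0022, 0.0004, 0.0006, 0.0, 0.0, 0.0]
[0.0023, 0.0004, 0.0008, 0.0, 0.0, 0.0]
[0.0023, 0.0004, 0.0008, 0.0, 0.0, 0.0]
[0.0022, 0.0003, 0.0006, 0.0, 0.0, 0.0]
[0.0023, 0.0003, 0.0009, 0.0, 0.0, 0.0]
[0.0023, 0.0003, 0.0009, 0.0, 0.0, 0.0]
[0.0023, 0.0004, 0.0009, 0.0, 0.0, 0.0]
[0.0023, 0.0003, 0.001, 0.0, 0.0, 0.0]
[0.0021, 0.0003, 0.0008, 0.0, 0.0, 0.0]
[0.0022, 0.0003, 0.0011, 0.0, 0.0, 0.0]
[0.0022, 0.0003, 0.0011, 0.0, 0.0, 0.0]
end [-261.2  -41.9   22.5   58.    35. ] [ 15.7 -27.4  27.4  28.9   0. ]
```

>>> apply_moves(moves=[[0.0022,0.0006,0,-0.001,0,0],[0.0023,0.0005,0.0004,0,0,0],[0.0022,0.0005,0.0004,0,0,0],[0.0023,0.0006,0.0005,0,0,0],[0.0022,0.0005,0.0005,0,0,0],[0.0023,0.0004,0.0006,0,0,0],[0.0022,0.0005,0.0005,0,0,0],[0.0022,0.0004,0.0006,0,0,0]])

```text
time: 15.65
tcp_pos: [0.5514, 0.1087, 0.0616]
eef_rot: [0.464, 0.257, 0.836, -0.143]
wrist_force: [-2.0, 2.5, -2.9]
finger_gap: 0.0103
grasp_force: 2.1
```

>>> apply_moves(moves=[[0.0015,0.0003,0.0005,0,0,0],[0.0013,0.0003,0.0004,0,0,0],[0.0013,0.0003,0.0004,0,0,0],[0.0013,0.0003,0.0004,0,0,0],[0.0013,0.0003,0.0004,0,0,0]])

```text
time: 16.07
tcp_pos: [0.5508, 0.1108, 0.055]
eef_rot: [0.464, 0.257, 0.836, -0.143]
wrist_force: [-1.2, 1.5, -3.2]
finger_gap: 0.0097
grasp_force: 2.1
```

```bash
python3 - <<'E'
from tilt import *
now();look('c12');print(model(86),model(90));print(np.round(get_state()['joints'],2))
E
```

```text
t 16.07 tcp jig [-255.3  -41.9   45. ] T 52.8 yaw 34.93 F jig [-1.8 -0.6 -3.2] tq [0.99 1.31 0.07] gap 0.0097
c12 [[222, 181], [237, 170], [241, 170], [289, 207], [288, 223], [277, 234], [269, 236], [223, 199]]
{'--f': [269, 236], '+-f': [272, 222], '++f': [290, 206], '--m': [220, 195], '-+m': [238, 182], '+-m': [220, 179], '++m': [238, 166]} {'--f': [269, 236], '+-f': [270, 221], '++f': [288, 205], '--m': [221, 198], '-+m': [238, 185], '+-m': [219, 182], '++m': [237, 168]}
[-0.55  1.21 -0.41  2.26  1.84  1.46 -1.76]
```

>>> apply_moves(moves=[[0.0012,0.0002,0.0004,0,0,0],[0.0012,0.0002,0.0004,0,0,0],[0.0012,0.0002,0.0004,0,0,0],[0.0012,0.0002,0.0004,0,0,0],[0.0012,0.0002,0.0004,0,0,0]])

```text
time: 16.53
tcp_pos: [0.5501, 0.1125, 0.0488]
eef_rot: [0.464, 0.257, 0.836, -0.143]
wrist_force: [-1.7, 1.9, -3.1]
finger_gap: 0.0102
grasp_force: 2.1
```

>>> apply_moves(moves=[[0.0012,0.0002,0.0004,0,0,0],[0.0012,0.0002,0.0004,0,0,0],[0.0012,0.0002,0.0004,0,0,0],[0.0012,0.0002,0.0004,0,0,0],[0.0012,0.0002,0.0004,0,0,0]])

```text
time: 16.95
tcp_pos: [0.5505, 0.113, 0.0453]
eef_rot: [0.467, 0.256, 0.834, -0.144]
wrist_force: [-4.6, 2.5, 12.0]
finger_gap: 0.0103
grasp_force: 2.3
```

```bash
python3 - <<'E'
from tilt import *
now();look('c13')
E
```

```text
t 16.95 tcp jig [-257.4  -41.4   35.3] T 53.2 yaw 34.92 F jig [-4.  -3.4 12. ] tq [-0.59 -0.28 -0.18] gap 0.0103
c13 [[222, 182], [240, 171], [288, 206], [288, 224], [274, 236], [268, 235], [223, 200]]
```

>>> apply_moves(moves=[[-0.0012,-0.0002,-0.0004,0,0,0],[-0.0012,-0.0002,-0.0004,0,0,0],[0,0,0,0,0,0]])

```text
time: 17.25
tcp_pos: [0.55, 0.1132, 0.0456]
eef_rot: [0.465, 0.257, 0.835, -0.143]
wrist_force: [-0.8, 1.4, 0.6]
finger_gap: 0.0103
grasp_force: 0.9
```

```bash
python3 - <<'E'
from tilt import *
now();snap('scene','c14.png');snap('side','s14.png');snap('wrist','w14.png')
u=cv2.resize(cv2.imread('pics/s14.png')[170:290,170:300],None,fx=3.05,fy=3.05);v=cv2.resize(cv2.imread('pics/c14.png')[140:260,190:320],None,fx=3.05,fy=3.05)
w=cv2.imread('pics/w14.png')[:,:];w=cv2.resize(w,(312,234));z=np.zeros((234,792,3),np.uint8);z[:,:312]=w
x=cv2.resize(cv2.imread('pics/s14.png')[150:300,330-150:330+150] ,(468,234));z[:,312:780]=x
cv2.imwrite('pics/d3.png',np.vstack([np.hstack([u,v])[:366,:792],z[:, :np.hstack([u,v]).shape[1]]]) if np.hstack([u,v]).shape[1]==792 else np.hstack([u,v]))
print(np.hstack([u,v]).shape)
E
```

```text
t 17.25 tcp jig [-257.8  -41.8   35.6] T 52.9 yaw 34.92 F jig [-1.6 -0.2  0.6] tq [0.56 0.76 0.08] gap 0.0103
(366, 792, 3)
```

View pics/d3.png

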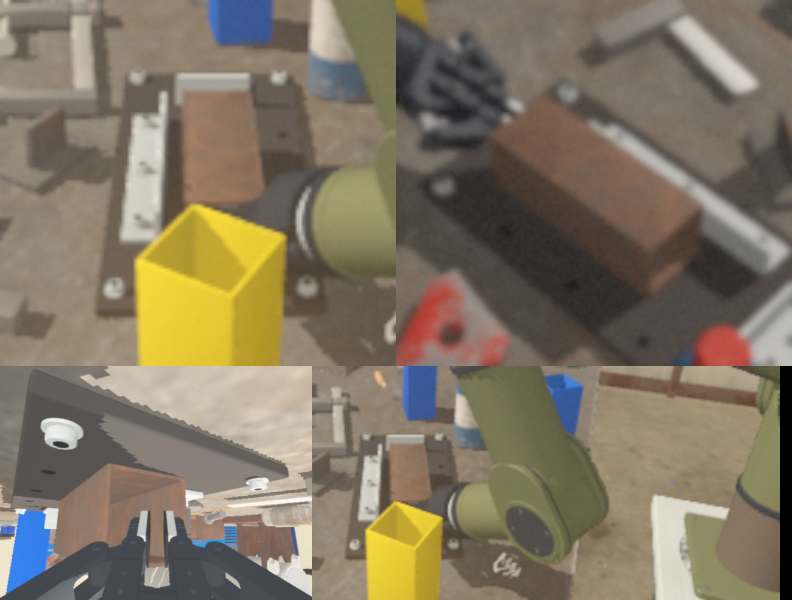

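The tube lies flat on the plate with its mouth toward the hand. The fence side is parallel with a gap, the stop is beyond the foot, and the yellow tube is clear of the wrist. The wrist force is about 0, so the tube rests on the plate and I'll withdraw along the fingers.

>>> apply_moves(moves=[[0,0,-0.005,0,0,0],[0,0,-0.008,0,0,0],[0,0,-0.008,0,0,0],[0,0,-0.008,0,0,0]])

```text
time: 17.73
tcp_pos: [0.5287, 0.1276, 0.061]
eef_rot: [0.464, 0.257, 0.836, -0.143]
wrist_force: [0.4, 0.0, -0.6]
finger_gap: 0.0098
grasp_force: 0.0
```

>>> apply_moves(moves=[[0,0,-0.008,0,0,0],[0,0,-0.008,0,0,0],[0,0,-0.008,0,0,0],[0,0,-0.006,0,0,0],[0,0,0,0,0,0]])

```text
time: 18.15
tcp_pos: [0.5076, 0.143, 0.0768]
eef_rot: [0.464, 0.256, 0.836, -0.142]
wrist_force: [-0.0, 0.0, -0.7]
finger_gap: 0.0096
grasp_force: 0.0
```

```bash
cat >> tilt.py <<'E'
def topface(name):
    C,im=snap('scene',name+'.png');h=cv2.cvtColor(cv2.imread(f'pics/{name}.png'),cv2.COLOR_BGR2HSV)
    m=cv2.inRange(h,(2,60,40),(14,170,150));m=cv2.morphologyEx(m,cv2.MORPH_OPEN,np.ones((3,3)));m[:, :200]=0;m[:,340:]=0;m[:150]=0;m[275:]=0
    c=max(cv2.findContours(m,0,2)[0],key=cv2.contourArea);a=cv2.approxPolyDP(cv2.convexHull(c),2.,True)[:,0];print(name)
    for u in a: print(u.tolist(),'z66',(tojig(onz(C,u,.076))*1000).round(0)[:2],'z0',(tojig(onz(C,u,.010))*1000).round(0)[:2])
E
python3 - <<'E'
from tilt import *
now();topface('c15')
E
```

```text
t 18.15 tcp jig [-300.8  -70.7   66.8] T 52.7 yaw 35.05 F jig [-0.1 -0.  -0.7] tq [0.51 0.75 0.06] gap 0.0096
c15
[221, 183] z66 [-269.  -82.] z0 [-315.  -45.]
[240, 171] z66 [-263.  -18.] z0 [-310.   24.]
[288, 206] z66 [-94. -20.] z0 [-126.   22.]
[288, 223] z66 [-61. -59.] z0 [-89. -20.]
[276, 235] z66 [ -58. -104.] z0 [-87. -69.]
[266, 234] z66 [ -77. -118.] z0 [-107.  -84.]
[223, 200] z66 [-223. -117.] z0 [-266.  -83.]
```

```bash
python3 - <<'E'
from h import *
a=np.array([-300.8,-70.7,66.8]);W=[]
for k in range(1,10): W.append(tuple(a+(np.array([-310,-60,150])-a)*k/9)+(58-48*k/9,35))
for k in range(1,7): W.append((-310,-60+9*k/6,150,10,35-35*k/6))
for k in range(1,6): W.append((-308,-50.5,150-126*k/5,10,0))
rows(W)
E
```

```text
[-0.0075, 0.0019, -0.0057, 0.001, 0.095, -0.001]
[-0.0073, 0.0016, -0.0057, 0.0, 0.093, 0.0]
[-0.0066, 0.0015, -0.0064, 0.0, 0.093, 0.0]
[-0.0061, 0.0016, -0.007, 0.0, 0.093, 0.0]
[-0.0054, 0.0015, -0.0075, 0.0, 0.093, 0.0]
[-0.0047, 0.0016, -0.008, 0.0, 0.093, 0.0]
[-0.0039, 0.0015, -0.0084, 0.0, 0.093, 0.0]
[-0.0031, 0.0016, -0.0087, 0.0, 0.094, 0.0]
[-0.0023, 0.0016, -0.0089, 0.0, 0.093, 0.0]
[-0.0009, 0.0012, 0.0001, 0.017, 0.0, 0.1]
[-0.0007, 0.0013, 0.0002, 0.018, 0.0, 0.1]
[-0.0006, 0.0014, 0.0001, 0.017, 0.0, 0.101]
[-0.0004, 0.0014, 0.0, 0.018, 0.0, 0.1]
[-0.0003, 0.0015, 0.0001, 0.018, 0.0, 0.1]
[-0.0002, 0.0015, 0.0, 0.017, 0.0, 0.101]
[0.0024, 0.0005, 0.0252, 0.0, 0.0, 0.0]
[0.0044, -0.0001, 0.0248, 0.0, 0.0, 0.0]
[0.0043, 0.0, 0.0248, 0.0, 0.0, 0.0]
[0.0044, 0.0, 0.0248, 0.0, 0.0, 0.0]
[0.0044, 0.0, 0.0249, 0.0, 0.0, 0.0]
```

>>> apply_moves(moves=[[-0.0075,0.0019,-0.0057,0.001,0.095,-0.001],[-0.0073,0.0016,-0.0057,0,0.093,0],[-0.0066,0.0015,-0.0064,0,0.093,0],[-0.0061,0.0016,-0.007,0,0.093,0],[-0.0054,0.0015,-0.0075,0,0.093,0],[-0.0047,0.0016,-0.008,0,0.093,0],[-0.0039,0.0015,-0.0084,0,0.093,0],[-0.0031,0.0016,-0.0087,0,0.094,0],[-0.0023,0.0016,-0.0089,0,0.093,0]], fingers=0.05)

```text
time: 18.95
tcp_pos: [0.5144, 0.1535, 0.1594]
eef_rot: [0.088, 0.293, 0.952, -0.028]
wrist_force: [-0.1, -0.6, -1.5]
finger_gap: 0.0501
grasp_force: 0.0
```

>>> apply_moves(moves=[[-0.0009,0.0012,0.0001,0.017,0,0.1],[-0.0007,0.0013,0.0002,0.018,0,0.1],[-0.0006,0.0014,0.0001,0.017,0,0.101],[-0.0004,0.0014,0,0.018,0,0.1],[-0.0003,0.0015,0.0001,0.018,0,0.1],[-0.0002,0.0015,0,0.017,0,0.101],[0,0,0,0,0,0]])

```text
time: 19.53
tcp_pos: [0.5233, 0.1569, 0.1579]
eef_rot: [0.079, 0.567, 0.818, -0.051]
wrist_force: [0.0, -0.3, 0.3]
finger_gap: 0.0496
grasp_force: 0.0
```

```bash
python3 - <<'E'
from h import *
now();print(np.round(get_state()['joints'],2))
C,im=snap('wrist','w15.png')
h=cv2.cvtColor(im,cv2.COLOR_RGB2HSV)
m=cv2.inRange(h,(2,60,40),(14,200,200));m=cv2.morphologyEx(m,cv2.MORPH_OPEN,np.ones((5,5)))
for c in cv2.findContours(m,0,2)[0]:
    if cv2.contourArea(c)>600:
        a=cv2.approxPolyDP(cv2.convexHull(c),4,True)[:,0]
        print([(u.tolist(),(tojig(onz(C,u,.076))*1000).round(0)[:2].tolist()) for u in a])
rows([(-308,-50.5,150-126*k/5,10,0) for k in range(1,6)])
E
```

```text
t 19.53 tcp jig [-308.1  -51.1  147.9] T 10.8 yaw -0.36 F jig [ 0.3 -0.1  0.3] tq [0.12 0.03 0.02] gap 0.0496
[-0.1   0.77 -0.67  1.87  0.87  0.88 -0.93]
[([288, 185], [-303.0, -29.0]), ([297, 224], [-271.0, -22.0]), ([293, 357], [-123.0, -18.0]), ([263, 363], [-115.0, -46.0]), ([223, 357], [-124.0, -83.0]), ([208, 236], [-261.0, -87.0]), ([216, 190], [-299.0, -79.0])]
[0.0042, 0.001, 0.0227, 0.005, 0.013, -0.002]
[0.0044, -0.0001, 0.0248, 0.0, 0.0, 0.0]
[0.0044, 0.0, 0.0248, 0.0, 0.0, 0.0]
[0.0043, 0.0, 0.0248, 0.0, 0.0, 0.0]
[0.0044, 0.0, 0.0249, 0.0, 0.0, 0.0]
```

>>> apply_moves(moves=[[0.0042,0,0.0227,0.003,0,0.004],[0.0044,-0.0003,0.0248,0,0,0],[0.0044,0,0.0248,0,0,0],[0.0043,0,0.0248,0,0,0],[0.0044,0,0.0249,0,0,0],[-0.0099,0,0.0017,0,0,0],[0,0,0,0,0,0]])

```text
time: 20.17
tcp_pos: [0.5265, 0.1431, 0.0337]
eef_rot: [0.078, 0.567, 0.818, -0.054]
wrist_force: [0.2, 0.2, -0.3]
finger_gap: 0.05
grasp_force: 0.0
```

>>> apply_moves(moves=[[-0.0049,0,0.0009,0,0,0],[-0.0049,0,0.0009,0,0,0],[-0.0049,0,0.0009,0,0,0],[-0.0049,0,0.0009,0,0,0],[-0.0049,0,0.0009,0,0,0],[-0.0049,0,0.0009,0,0,0]])

```text
time: 20.67
tcp_pos: [0.5383, 0.1221, 0.0357]
eef_rot: [0.077, 0.567, 0.819, -0.048]
wrist_force: [0.3, 5.8, 2.6]
finger_gap: 0.0502
grasp_force: 2.7
```

```bash
python3 - <<'E'
from tilt import *
now();topface('c16')
E
```

```text
t 20.67 tcp jig [-270.3  -49.6   25.7] T 10.4 yaw -0.21 F jig [-5.3  2.3  2.6] tq [1.28 0.1  0.21] gap 0.0502
c16
[237, 173] z66 [-264.  -29.] z0 [-310.   13.]
[248, 176] z66 [-235.  -17.] z0 [-279.   26.]
[290, 209] z66 [-85. -24.] z0 [-115.   18.]
[290, 225] z66 [-53. -60.] z0 [-81. -21.]
[276, 238] z66 [ -53. -110.] z0 [-81. -76.]
[270, 238] z66 [ -63. -119.] z0 [-91. -86.]
[225, 201] z66 [-217. -116.] z0 [-260.  -82.]
[223, 185] z66 [-260.  -83.] z0 [-306.  -46.]
```

>>> apply_moves(moves=[[-0.0049,0,0.0009,0,0,0],[-0.0049,0,0.0009,0,0,0],[-0.0049,0,0.0009,0,0,0],[-0.0049,0,0.0009,0,0,0],[-0.0049,0,0.0009,0,0,0],[-0.0049,0,0.0009,0,0,0],[-0.0049,0,0.0009,0,0,0],[-0.0049,0,0.0009,0,0,0],[-0.0049,0,0.0009,0,0,0],[-0.0049,0,0.0009,0,0,0]])

```text
time: 21.55
tcp_pos: [0.5548, 0.0745, 0.0353]
eef_rot: [0.077, 0.567, 0.819, -0.05]
wrist_force: [-1.7, 4.7, 1.9]
finger_gap: 0.0501
grasp_force: 2.6
```

```bash
python3 - <<'E'
from tilt import *
now();topface('c17')
E
```

```text
t 21.55 tcp jig [-219.9  -51.2   25.3] T 10.5 yaw -0.29 F jig [-5.   0.1  1.9] tq [ 1.09  0.4  -0.02] gap 0.0501
c17
[248, 184] z66 [-216.  -36.] z0 [-258.    4.]
[258, 186] z66 [-192.  -24.] z0 [-233.   18.]
[303, 224] z66 [-33. -37.] z0 [-59.   4.]
[301, 241] z66 [ -6. -77.] z0 [-30. -39.]
[288, 252] z66 [  -8. -119.] z0 [-32. -86.]
[278, 250] z66 [ -28. -131.] z0 [-54. -98.]
[236, 210] z66 [-178. -117.] z0 [-216.  -83.]
[235, 195] z66 [-213.  -85.] z0 [-255.  -49.]
```

```bash
python3 - <<'E'
from h import *
A=cam('scene');print('magnet',[(tojig(onz(A,u,.018))*1000).round(0) for u in [(208,232),(190,262),(226,258)]])
W=[(-232,-51,30,10,0),(-240,-52,45,9,0)]
for k in range(1,6): W.append((-240,-52-3*k,45+17*k,9-1.8*k,0))
for k in range(1,15): W.append((-240+120*k/14,-67-83*k/14,130,0,-90*k/14))
for k in range(1,6): W.append((-120,-150,130-24*k,0,-90))
rows(W)
E
```

```text
magnet [array([-212., -184.,    8.]), array([-179., -270.,    8.]), array([-125., -204.,    8.])]
[0.013, 0.0004, -0.0072, 0.004, 0.011, -0.007]
[0.0052, -0.001, -0.0162, 0.0, 0.017, 0.0]
[-0.0026, -0.003, -0.0167, 0.0, 0.032, 0.0]
[-0.0021, -0.003, -0.0169, 0.0, 0.031, 0.0]
[-0.0016, -0.003, -0.0169, 0.0, 0.031, 0.0]
[-0.0011, -0.003, -0.017, 0.0, 0.032, 0.0]
[-0.0006, -0.003, -0.017, 0.0, 0.031, 0.0]
[-0.0085, -0.0059, 0.0, 0.0, 0.0, 0.112]
[-0.0092, -0.0049, 0.0, 0.0, 0.0, 0.112]
[-0.0097, -0.0039, 0.0, 0.0, 0.0, 0.112]
[-0.01, -0.0028, 0.0, 0.0, 0.0, 0.112]
[-0.0103, -0.0016, 0.0, 0.0, 0.0, 0.113]
[-0.0105, -0.0005, 0.0, 0.0, 0.0, 0.112]
[-0.0103, 0.0007, 0.0, 0.0, 0.0, 0.112]
[-0.0103, 0.0019, 0.0, 0.0, 0.0, 0.112]
[-0.01, 0.003, 0.0, 0.0, 0.0, 0.112]
[-0.0096, 0.0041, 0.0, 0.0, 0.0, 0.113]
[-0.009, 0.0052, 0.0, 0.0, 0.0, 0.112]
[-0.0084, 0.0061, 0.0, 0.0, 0.0, 0.112]
[-0.0077, 0.007, 0.0, 0.0, 0.0, 0.112]
[-0.0069, 0.0079, 0.0, 0.0, 0.0, 0.112]
[0.0, 0.0, 0.024, 0.0, 0.0, 0.0]
[0.0, 0.0, 0.024, 0.0, 0.0, 0.0]
[0.0, 0.0, 0.024, 0.0, 0.0, 0.0]
[0.0, 0.0, 0.024, 0.0, 0.0, 0.0]
[0.0, 0.0, 0.024, 0.0, 0.0, 0.0]
```

>>> apply_moves(moves=[[0.013,0.0004,-0.0072,0.002,0.011,-0.005],[0.0052,-0.001,-0.0162,0,0.017,0],[-0.0026,-0.003,-0.0167,0,0.032,0],[-0.0021,-0.003,-0.0169,0,0.031,0],[-0.0016,-0.003,-0.0169,0,0.031,0],[-0.0011,-0.003,-0.017,0,0.032,0],[-0.0006,-0.003,-0.017,0,0.031,0]])

```text
time: 22.18
tcp_pos: [0.5314, 0.0872, 0.1406]
eef_rot: [0.0, 0.568, 0.823, -0.0]
wrist_force: [-0.6, -0.1, -0.1]
finger_gap: 0.0498
grasp_force: 0.0
```

>>> apply_moves(moves=[[-0.0085,-0.0059,0,0,0,0.112],[-0.0092,-0.0049,0,0,0,0.112],[-0.0097,-0.0039,0,0,0,0.112],[-0.01,-0.0028,0,0,0,0.112],[-0.0103,-0.0016,0,0,0,0.113],[-0.0105,-0.0005,0,0,0,0.112],[-0.0103,0.0007,0,0,0,0.112],[-0.0103,0.0019,0,0,0,0.112],[-0.01,0.003,0,0,0,0.112],[-0.0096,0.0041,0,0,0,0.113]], fingers=0.085)

```text
time: 23.02
tcp_pos: [0.5064, -0.0141, 0.1399]
eef_rot: [0.001, 0.92, 0.392, -0.0]
wrist_force: [0.5, -0.0, -0.9]
finger_gap: 0.0848
grasp_force: 0.0
```

>>> apply_moves(moves=[[-0.009,0.0052,0,0,0,0.112],[-0.0084,0.0061,0,0,0,0.112],[-0.0077,0.007,0,0,0,0.112],[-0.0069,0.0079,0,0,0,0.112],[0,0,0,0,0,0]])

```text
time: 23.43
tcp_pos: [0.4958, -0.0565, 0.1398]
eef_rot: [0.002, 0.984, 0.178, -0.001]
wrist_force: [-1.0, -0.4, 0.0]
finger_gap: 0.085
grasp_force: 0.0
```

```bash
python3 - <<'E'
from tilt import *
now();print(np.round(get_state()['joints'],2));topface('c18')
C,im=snap('wrist','w18.png')
h=cv2.cvtColor(im,cv2.COLOR_RGB2HSV)
m=cv2.inRange(h,(2,60,40),(14,200,200));m=cv2.morphologyEx(m,cv2.MORPH_OPEN,np.ones((5,5)))
for c in cv2.findContours(m,0,2)[0]:
    if cv2.contourArea(c)>600:
        a=cv2.approxPolyDP(cv2.convexHull(c),4,True)[:,0]
        print([(u.tolist(),(tojig(onz(C,u,.076))*1000).round(0)[:2].tolist()) for u in a])
rows([(-120,-150,130-24*k,0,-90) for k in range(1,6)])
E
```

```text
t 23.43 tcp jig [-118.5 -153.   129.8] T 0.2 yaw -90.41 F jig [ 0.  -1.1  0. ] tq [0.04 0.   0.03] gap 0.085
[ 0.23  0.69 -0.35  2.02  0.47  0.51 -1.67]
c18
[270, 198] z66 [-143.  -32.] z0 [-179.    9.]
[304, 225] z66 [-30. -37.] z0 [-55.   3.]
[302, 241] z66 [ -4. -75.] z0 [-28. -38.]
[285, 253] z66 [ -12. -126.] z0 [-36. -93.]
[279, 252] z66 [ -23. -133.] z0 [ -48. -101.]
[258, 230] z66 [ -98. -122.] z0 [-130.  -89.]
[([421, 7], [-31.0, -36.0]), ([398, 128], [-35.0, -101.0]), ([97, 103], [-213.0, -86.0]), ([90, 0], [-209.0, -33.0]), ([349, 0], [-70.0, -33.0])]
[0.0009, 0.0005, 0.0238, 0.002, -0.001, 0.002]
[0.0, 0.0, 0.024, 0.0, 0.0, 0.0]
[0.0, 0.0, 0.024, 0.0, 0.0, 0.0]
[0.0, 0.0, 0.024, 0.0, 0.0, 0.0]
[0.0, 0.0, 0.024, 0.0, 0.0, 0.0]
```

>>> apply_moves(moves=[[0.0009,0.0005,0.0238,0.002,-0.001,-0.007],[0,0,0.024,0,0,0],[0,0,0.024,0,0,0],[0,0,0.024,0,0,0],[0,0,0.024,0,0,0],[0.01,0,0,0,0,0],[0.01,0,0,0,0,0],[0.01,0,0,0,0,0]])

```text
time: 24.2
tcp_pos: [0.5264, -0.0417, 0.0191]
eef_rot: [-0.001, 0.982, 0.186, -0.001]
wrist_force: [0.1, 0.1, 0.4]
finger_gap: 0.0849
grasp_force: 0.0
```

>>> apply_moves(moves=[[0.004,0,0,0,0,0],[0.004,0,0,0,0,0],[0.004,0,0,0,0,0],[0.004,0,0,0,0,0],[0.004,0,0,0,0,0],[0.004,0,0,0,0,0],[0.004,0,0,0,0,0]])

```text
time: 24.78
tcp_pos: [0.5517, -0.0338, 0.0197]
eef_rot: [0.0, 0.983, 0.184, -0.001]
wrist_force: [-4.4, -1.1, -0.7]
finger_gap: 0.0849
grasp_force: 0.0
```

```bash
python3 - <<'E'
from tilt import *
now()
E
```

```text
t 24.78 tcp jig [-119.8  -92.7    9.7] T -0.0 yaw -89.67 F jig [-0.6 -4.5 -0.7] tq [-0.22  0.64 -0.01] gap 0.0849
```

>>> apply_moves(moves=[[0.003,0,0,0,0,0],[0.003,0,0,0,0,0],[0.003,0,0,0,0,0],[0.002,0,0,0,0,0]])

```text
time: 25.12
tcp_pos: [0.563, -0.0292, 0.0198]
eef_rot: [-0.0, 0.983, 0.184, 0.0]
wrist_force: [-5.1, -0.7, 1.2]
finger_gap: 0.0851
grasp_force: 0.0
```

>>> apply_moves(moves=[[0.0015,0,0,0,0,0],[0.0015,0,0,0,0,0]])

```text
time: 25.28
tcp_pos: [0.5629, -0.0291, 0.0195]
eef_rot: [0.0, 0.983, 0.184, -0.003]
wrist_force: [-10.9, -1.8, 3.6]
finger_gap: 0.0849
grasp_force: 0.0
```

```bash
python3 - <<'E'
from tilt import *
now();topface('c19')
E
```

```text
t 25.28 tcp jig [-120.2  -80.5    9.5] T -0.0 yaw -89.73 F jig [ -2.3 -10.8   3.6] tq [-0.46  1.68 -0.24] gap 0.0849
c19
[281, 194] z66 [-132.   -3.] z0 [-167.   41.]
[312, 214] z66 [-36.   1.] z0 [-63.  45.]
[309, 232] z66 [ -9. -45.] z0 [-32.  -5.]
[295, 247] z66 [ -6. -98.] z0 [-29. -63.]
[282, 238] z66 [ -43. -100.] z0 [-70. -65.]
[279, 205] z66 [-112.  -33.] z0 [-145.    8.]
```

```bash
python3 - <<'E'
from h import *
W=[(-120,-92,10,0,-90),(-120,-107,15,0,-90)]
for k in range(1,5): W.append((-120,-107,15+27*k,0,-90))
for k in range(1,15): W.append((-120-132*k/14,-107+74*k/14,123,10*k/14,-90+90*k/14))
for k in range(1,5): W.append((-252,-33,123-25*k,10,0))
rows(W)
E
```

```text
[-0.0115, 0.0002, -0.0004, 0.0, 0.005, 0.005]
[-0.015, 0.0, -0.005, 0.0, 0.0, 0.0]
[0.0, 0.0, -0.027, 0.0, 0.0, 0.0]
[0.0, 0.0, -0.027, 0.0, 0.0, 0.0]
[0.0, -0.0001, -0.027, 0.0, 0.0, 0.0]
[0.0, 0.0, -0.027, 0.0, 0.0, 0.0]
[0.0052, -0.0094, 0.0, -0.001, -0.012, -0.113]
[0.0064, -0.0088, -0.0001, -0.002, -0.013, -0.112]
[0.0072, -0.008, -0.0002, -0.004, -0.012, -0.112]
[0.0081, -0.0071, -0.0003, -0.005, -0.013, -0.112]
[0.0088, -0.0062, -0.0005, -0.006, -0.012, -0.112]
[0.0095, -0.0052, -0.0005, -0.008, -0.012, -0.112]
[0.01, -0.0041, -0.0008, -0.009, -0.013, -0.112]
[0.0104, -0.0029, -0.0009, -0.01, -0.012, -0.112]
[0.0106, -0.0018, -0.0011, -0.012, -0.013, -0.111]
[0.0107, -0.0005, -0.0012, -0.013, -0.012, -0.112]
[0.0107, 0.0007, -0.0013, -0.015, -0.013, -0.111]
[0.0106, 0.0018, -0.0015, -0.016, -0.012, -0.111]
[0.0102, 0.0031, -0.0015, -0.017, -0.013, -0.111]
[0.0098, 0.0042, -0.0016, -0.019, -0.012, -0.11]
[0.0044, 0.0, 0.0246, 0.0, 0.0, 0.0]
[0.0043, 0.0, 0.0246, 0.0, 0.0, 0.0]
[0.0044, 0.0, 0.0246, 0.0, 0.0, 0.0]
[0.0043, 0.0, 0.0247, 0.0, 0.0, 0.0]
```

>>> apply_moves(moves=[[-0.0115,0.0002,-0.0004,0,0.001,0.005],[-0.015,0,-0.005,0,0,0],[0,0,-0.027,0,0,0],[0,0,-0.027,0,0,0],[0,0,-0.027,0,0,0],[0,0,-0.027,0,0,0]])

```text
time: 25.83
tcp_pos: [0.5429, -0.037, 0.1351]
eef_rot: [-0.001, 0.983, 0.182, 0.003]
wrist_force: [-0.0, -0.2, -0.3]
finger_gap: 0.0849
grasp_force: 0.0
```

>>> apply_moves(moves=[[0.0052,-0.0094,0,-0.001,-0.012,-0.113],[0.0064,-0.0088,-0.0001,-0.002,-0.013,-0.112],[0.0072,-0.008,-0.0002,-0.004,-0.012,-0.112],[0.0081,-0.0071,-0.0003,-0.005,-0.013,-0.112],[0.0088,-0.0062,-0.0005,-0.006,-0.012,-0.112],[0.0095,-0.0052,-0.0005,-0.008,-0.012,-0.112],[0.01,-0.0041,-0.0008,-0.009,-0.013,-0.112]], fingers=0.05)

```text
time: 26.42
tcp_pos: [0.554, 0.0386, 0.134]
eef_rot: [0.025, 0.837, 0.546, -0.033]
wrist_force: [-0.9, 0.5, -0.4]
finger_gap: 0.0501
grasp_force: 0.0
```

>>> apply_moves(moves=[[0.0104,-0.0029,-0.0009,-0.01,-0.012,-0.112],[0.0106,-0.0018,-0.0011,-0.012,-0.013,-0.111],[0.0107,-0.0005,-0.0012,-0.013,-0.012,-0.112],[0.0107,0.0007,-0.0013,-0.015,-0.013,-0.111],[0.0106,0.0018,-0.0015,-0.016,-0.012,-0.111],[0.0102,0.0031,-0.0015,-0.017,-0.013,-0.111],[0.0098,0.0042,-0.0016,-0.019,-0.012,-0.11],[0,0,0,0,0,0]])

```text
time: 27.08
tcp_pos: [0.5634, 0.117, 0.1341]
eef_rot: [0.072, 0.562, 0.823, -0.045]
wrist_force: [-0.8, 1.2, -0.1]
finger_gap: 0.0499
grasp_force: 0.0
```

```bash
cat >> tilt.py <<'E'
def wtop():
    C=cam('wrist');im=capture('wrist');h=cv2.cvtColor(im,cv2.COLOR_RGB2HSV)
    m=cv2.inRange(h,(2,60,40),(14,200,200));m=cv2.morphologyEx(m,cv2.MORPH_OPEN,np.ones((5,5)))
    for c in cv2.findContours(m,0,2)[0]:
        if cv2.contourArea(c)>1500:
            a=cv2.approxPolyDP(cv2.convexHull(c),3,True)[:,0]
            print('w',[(u.tolist(),(tojig(onz(C,u,.076))*1000).round(0)[:2].tolist()) for u in a])
E
python3 - <<'E'
from tilt import *
now();wtop();topface('c20')
rows([(-252,-33,123-27*k,10,0) for k in range(1,4)])
E
```

```text
t 27.08 tcp jig [-256.6  -27.9  124.1] T 9.7 yaw 0.48 F jig [-1.5 -0.3 -0.1] tq [ 0.24  0.08 -0.07] gap 0.0499
w [([286, 207], [-249.0, -9.0]), ([293, 253], [-214.0, -3.0]), ([287, 338], [-132.0, -3.0]), ([267, 362], [-103.0, -18.0]), ([207, 357], [-109.0, -67.0]), ([201, 289], [-182.0, -67.0]), ([202, 236], [-227.0, -63.0]), ([209, 209], [-248.0, -57.0])]
c20
[257, 178] z66 [-214.   -5.] z0 [-255.   38.]
[271, 184] z66 [-173.    4.] z0 [-211.   49.]
[312, 214] z66 [-36.   1.] z0 [-63.  45.]
[308, 234] z66 [ -7. -51.] z0 [-30. -11.]
[295, 247] z66 [ -6. -98.] z0 [-29. -63.]
[291, 247] z66 [ -12. -105.] z0 [-36. -70.]
[242, 207] z66 [-174. -100.] z0 [-212.  -65.]
[242, 189] z66 [-215.  -59.] z0 [-257.  -20.]
[0.0044, -0.0036, 0.0274, 0.004, -0.001, -0.002]
[0.0047, 0.0, 0.0265, 0.0, 0.0, 0.0]
[0.0046, 0.0, 0.0266, 0.0, 0.0, 0.0]
```

>>> apply_moves(moves=[[0.0044,-0.004,0.0274,0.003,-0.001,-0.002],[0.0047,0,0.0265,0,0,0],[0.0046,0,0.0266,0,0,0],[-0.0099,0,0.0017,0,0,0],[-0.0099,0,0.0017,0,0,0]])

```text
time: 27.6
tcp_pos: [0.5662, 0.0893, 0.0512]
eef_rot: [0.071, 0.565, 0.821, -0.051]
wrist_force: [-0.5, -0.9, 0.8]
finger_gap: 0.0499
grasp_force: 0.0
```

>>> apply_moves(moves=[[-0.0049,0,0.0009,0,0,0],[-0.0049,0,0.0009,0,0,0],[-0.0049,0,0.0009,0,0,0],[-0.0049,0,0.0009,0,0,0]])

```text
time: 27.93
tcp_pos: [0.5739, 0.0738, 0.0529]
eef_rot: [0.071, 0.564, 0.821, -0.048]
wrist_force: [-2.3, 4.5, 1.5]
finger_gap: 0.0497
grasp_force: 2.7
```

```bash
python3 - <<'E'
from tilt import *
now();topface('c21')
E
```

```text
t 27.93 tcp jig [-212.5  -33.5   42.9] T 9.9 yaw 0.15 F jig [-5.1 -0.6  1.5] tq [ 1.08  0.51 -0.09] gap 0.0497
c21
[257, 181] z66 [-206.  -13.] z0 [-248.   30.]
[264, 180] z66 [-196.    2.] z0 [-236.   46.]
[315, 216] z66 [-27.   1.] z0 [-53.  46.]
[312, 234] z66 [ -0. -44.] z0 [-23.  -4.]
[301, 247] z66 [  4. -89.] z0 [-19. -53.]
[292, 247] z66 [ -11. -103.] z0 [-35. -68.]
[245, 207] z66 [-168.  -95.] z0 [-206.  -59.]
[245, 193] z66 [-200.  -63.] z0 [-241.  -25.]
```

>>> apply_moves(moves=[[-0.0039,0,0.0007,0,0,0],[-0.0039,0,0.0007,0,0,0],[-0.0039,0,0.0007,0,0,0],[-0.003,0,0.0005,0,0,0]])

```text
time: 28.32
tcp_pos: [0.5789, 0.0606, 0.0527]
eef_rot: [0.071, 0.563, 0.822, -0.049]
wrist_force: [-3.2, 6.2, 3.9]
finger_gap: 0.0504
grasp_force: 3.2
```

>>> apply_moves(moves=[[-0.002,0,0.0003,0,0,0],[-0.002,0,0.0003,0,0,0]])

```text
time: 28.48
tcp_pos: [0.5803, 0.0568, 0.0527]
eef_rot: [0.071, 0.563, 0.822, -0.049]
wrist_force: [-2.1, 5.0, 3.0]
finger_gap: 0.0497
grasp_force: 3.0
```

```bash
python3 - <<'E'
from tilt import *
now();topface('c22')
E
```

```text
t 28.48 tcp jig [-194.3  -33.6   42.7] T 9.9 yaw 0.22 F jig [-5.4 -0.1  3. ] tq [ 1.17  0.6  -0.11] gap 0.0497
c22
[252, 192] z66 [-189.  -49.] z0 [-229.   -9.]
[263, 184] z66 [-188.  -10.] z0 [-228.   33.]
[271, 185] z66 [-171.    2.] z0 [-209.   46.]
[319, 219] z66 [-15.   1.] z0 [-39.  45.]
[320, 229] z66 [  5. -20.] z0 [-18.  22.]
[301, 247] z66 [  4. -89.] z0 [-19. -53.]
[292, 247] z66 [ -11. -103.] z0 [-35. -68.]
[250, 213] z66 [-146. -100.] z0 [-183.  -65.]
```

>>> apply_moves(moves=[[-0.002,0,0.0003,0,0,0],[-0.002,0,0.0003,0,0,0]])

```text
time: 28.7
tcp_pos: [0.5811, 0.0549, 0.0527]
eef_rot: [0.07, 0.563, 0.822, -0.048]
wrist_force: [-5.7, 10.1, 3.9]
finger_gap: 0.0502
grasp_force: 5.8
```

>>> apply_moves(moves=[[-0.0015,0,0.0003,0,0,0],[-0.0015,0,0.0003,0,0,0]])

```text
time: 28.87
tcp_pos: [0.5812, 0.0548, 0.0527]
eef_rot: [0.069, 0.563, 0.823, -0.046]
wrist_force: [-7.4, 14.1, 8.2]
finger_gap: 0.0505
grasp_force: 7.8
```

```bash
python3 - <<'E'
from tilt import *
now()
E
```

```text
t 28.87 tcp jig [-192.1  -33.5   42.7] T 9.5 yaw 0.38 F jig [-15.8  -1.9   8.2] tq [ 2.67  1.76 -0.26] gap 0.0505
```

```bash
python3 - <<'E'
from h import *
W=[(-205,-33.5,44,10,0),(-220,-34,60,10,0),(-225,-36,85,10,0),(-228,-40,110,9,0),(-228,-42,130,8,0)]
for k in range(1,15): W.append((-228+125*k/14,-42-88*k/14,130,8-8*k/14,-90*k/14))
for k in range(1,6): W.append((-103,-130,130-24*k,0,-90))
rows(W)
E
```

```text
[0.0125, 0.0001, -0.0034, 0.002, -0.009, 0.006]
[0.012, -0.0005, -0.0184, 0.0, 0.0, 0.0]
[0.0006, -0.002, -0.0255, 0.0, 0.0, 0.0]
[-0.0014, -0.004, -0.0251, 0.0, 0.017, 0.0]
[-0.0031, -0.002, -0.0198, 0.0, 0.018, 0.0]
[-0.0089, -0.0063, 0.0013, 0.015, 0.01, 0.111]
[-0.0095, -0.0052, 0.0012, 0.014, 0.01, 0.112]
[-0.01, -0.0042, 0.0012, 0.013, 0.01, 0.111]
[-0.0104, -0.003, 0.0012, 0.012, 0.01, 0.112]
[-0.0107, -0.0017, 0.001, 0.01, 0.01, 0.112]
[-0.0109, -0.0006, 0.001, 0.01, 0.01, 0.111]
[-0.0109, 0.0006, 0.0009, 0.008, 0.01, 0.112]
[-0.0107, 0.0019, 0.0007, 0.007, 0.01, 0.112]
[-0.0105, 0.0031, 0.0006, 0.006, 0.01, 0.112]
[-0.01, 0.0042, 0.0005, 0.005, 0.009, 0.112]
[-0.0096, 0.0053, 0.0004, 0.004, 0.01, 0.112]
[-0.0089, 0.0063, 0.0003, 0.003, 0.01, 0.113]
[-0.0081, 0.0073, 0.0002, 0.002, 0.01, 0.112]
[-0.0072, 0.0082, 0.0, 0.001, 0.01, 0.112]
[0.0, 0.0, 0.024, 0.0, 0.0, 0.0]
[0.0, 0.0, 0.024, 0.0, 0.0, 0.0]
[0.0, 0.0, 0.024, 0.0, 0.0, 0.0]
[0.0, 0.0, 0.024, 0.0, 0.0, 0.0]
[0.0, 0.0001, 0.024, 0.0, 0.0, 0.0]
```

>>> apply_moves(moves=[[0.0125,0,-0.0034,0,0,0],[0.012,-0.0005,-0.0184,0,0,0],[0.0006,-0.002,-0.0255,0,0,0],[-0.0014,-0.004,-0.0251,0,0.017,0],[-0.0031,-0.002,-0.0198,0,0.018,0]])

```text
time: 29.28
tcp_pos: [0.5617, 0.0791, 0.1409]
eef_rot: [0.058, 0.564, 0.823, -0.041]
wrist_force: [0.3, 0.5, -0.1]
finger_gap: 0.0499
grasp_force: 0.0
```

>>> apply_moves(moves=[[-0.0089,-0.0063,0.0013,0.015,0.01,0.111],[-0.0095,-0.0052,0.0012,0.014,0.01,0.112],[-0.01,-0.0042,0.0012,0.013,0.01,0.111],[-0.0104,-0.003,0.0012,0.012,0.01,0.112],[-0.0107,-0.0017,0.001,0.01,0.01,0.112],[-0.0109,-0.0006,0.001,0.01,0.01,0.111],[-0.0109,0.0006,0.0009,0.008,0.01,0.112]], fingers=0.085)

```text
time: 29.87
tcp_pos: [0.5433, 0.0024, 0.1395]
eef_rot: [0.02, 0.84, 0.542, -0.031]
wrist_force: [-0.1, 0.1, 0.3]
finger_gap: 0.0852
grasp_force: 0.0
```

>>> apply_moves(moves=[[-0.0107,0.0019,0.0007,0.007,0.01,0.112],[-0.0105,0.0031,0.0006,0.006,0.01,0.112],[-0.01,0.0042,0.0005,0.005,0.009,0.112],[-0.0096,0.0053,0.0004,0.004,0.01,0.112],[-0.0089,0.0063,0.0003,0.003,0.01,0.113],[-0.0081,0.0073,0.0002,0.002,0.01,0.112],[-0.0072,0.0082,0,0.001,0.01,0.112],[0,0,0,0,0,0]])

```text
time: 30.53
tcp_pos: [0.5231, -0.0743, 0.1396]
eef_rot: [0.003, 0.984, 0.179, -0.003]
wrist_force: [-0.1, 0.0, 0.2]
finger_gap: 0.0846
grasp_force: 0.0
```

```bash
python3 - <<'E'
from tilt import *
now();wtop()
rows([(-103,-130,130-24*k,0,-90) for k in range(1,6)])
E
```

```text
t 30.53 tcp jig [ -92.2 -133.8  129.6] T 0.3 yaw -90.32 F jig [-0.1 -0.1  0.2] tq [-0.03  0.03  0.03] gap 0.0846
w [([419, 0], [-4.0, -16.0]), ([406, 97], [-5.0, -66.0]), ([99, 98], [-183.0, -65.0]), ([85, 0], [-183.0, -15.0])]
[0.0024, -0.0092, 0.0236, 0.003, 0.004, 0.001]
[0.0, 0.0, 0.024, 0.0, 0.0, 0.0]
[0.0, 0.0, 0.024, 0.0, 0.0, 0.0]
[0.0, 0.0, 0.024, 0.0, 0.0, 0.0]
[0.0, 0.0, 0.024, 0.0, 0.0, 0.0]
```

>>> apply_moves(moves=[[0.0024,0,0.0236,0,0,-0.003],[0,0,0.024,0,0,0],[0,0,0.024,0,0,0],[0,0,0.024,0,0,0],[0,0,0.024,0,0,0],[0.009,0,0,0,0,0],[0.009,0,0,0,0,0],[0.009,0,0,0,0,0],[0.009,0,0,0,0,0]])

```text
time: 31.33
tcp_pos: [0.563, -0.055, 0.0214]
eef_rot: [0.001, 0.983, 0.184, 0.001]
wrist_force: [0.2, -0.4, 0.6]
finger_gap: 0.0852
grasp_force: 0.0
```

>>> apply_moves(moves=[[0.004,0,0,0,0,0],[0.003,0,0,0,0,0],[0.003,0,0,0,0,0],[0.002,0,0,0,0,0],[0,0,0,0,0,0]])

```text
time: 31.75
tcp_pos: [0.5713, -0.0519, 0.0198]
eef_rot: [0.001, 0.983, 0.184, -0.001]
wrist_force: [0.3, -0.6, -0.4]
finger_gap: 0.0851
grasp_force: 0.0
```

```bash
python3 - <<'E'
from tilt import *
now()
E
```

```text
t 31.75 tcp jig [-95.9 -80.8   9.8] T 0.1 yaw -89.73 F jig [ 0.7  0.  -0.4] tq [-0.02  0.01  0.03] gap 0.0851
```

>>> apply_moves(moves=[[0.001,0,0,0,0,0],[0.001,0,0,0,0,0],[0.001,0,0,0,0,0],[0,0,0,0,0,0]])

```text
time: 32.08
tcp_pos: [0.5713, -0.0518, 0.0191]
eef_rot: [0.001, 0.983, 0.183, -0.004]
wrist_force: [-5.4, -2.2, 2.1]
finger_gap: 0.085
grasp_force: 0.0
```

```bash
python3 - <<'E'
from tilt import *
now()
E
```

```text
t 32.08 tcp jig [-96.  -80.8   9.1] T 0.0 yaw -89.8 F jig [ 0.1 -5.9  2.1] tq [-0.25  0.89 -0.28] gap 0.085
```

>>> apply_moves(moves=[[-0.006,0,0,0,0,0],[-0.012,0,0,0,0,0],[-0.012,0,-0.01,0,0,0],[0,0,-0.03,0,0,0],[0,0,-0.03,0,0,0],[0,0,-0.03,0,0,0],[0,0,-0.03,0,0,0],[0,0,-0.03,0,0,0],[0,0,-0.03,0,0,0],[0,0,0,0,0,0]])

```text
time: 32.92
tcp_pos: [0.5507, -0.0607, 0.2154]
eef_rot: [0.002, 0.983, 0.184, 0.005]
wrist_force: [1.3, -0.3, 0.3]
finger_gap: 0.0851
grasp_force: 0.0
```

```bash
python3 - <<'E'
from tilt import *
now();wtop()
C,im=snap('wrist','w30.png')
for z,y in ((.076,-33),(.076,-50),(.044,-75),(.076,-62)):
    # intensity profile along jig x at tube top / past the stop
    r=[]
    for x in range(-14,12,2):
        u=proj(C,C0+J@np.array([x,y,0])/1000+[0,0,z-.01]).round().astype(int)
        r.append((x,im[u[1],u[0]].tolist()) if 0<=u[1]<384 and 0<=u[0]<512 else (x,None))
    print(z,y,r)
E
```

```text
t 32.92 tcp jig [ -95.1 -103.1  205.4] T 0.3 yaw -89.71 F jig [0.7 1.1 0.3] tq [ 0.06 -0.   -0.02] gap 0.0851
w [([375, 52], [-4.0, -2.0]), ([366, 135], [-5.0, -65.0]), ([150, 134], [-182.0, -66.0]), ([144, 51], [-181.0, -2.0])]
0.076 -33 [(-14, [164, 120, 99]), (-12, [164, 122, 98]), (-10, [166, 122, 98]), (-8, [168, 123, 98]), (-6, [163, 122, 98]), (-4, [191, 177, 164]), (-2, [168, 172, 166]), (0, [158, 161, 157]), (2, [152, 155, 152]), (4, [169, 173, 167]), (6, [205, 210, 203]), (8, [191, 195, 188]), (10, [234, 236, 232])]
0.076 -50 [(-14, [141, 111, 94]), (-12, [145, 111, 94]), (-10, [147, 111, 93]), (-8, [151, 114, 93]), (-6, [153, 116, 93]), (-4, [212, 203, 191]), (-2, [234, 236, 232]), (0, [235, 237, 233]), (2, [236, 238, 234]), (4, [234, 237, 233]), (6, [234, 236, 232]), (8, [233, 235, 230]), (10, [234, 236, 232])]
0.044 -75 [(-14, [66, 63, 61]), (-12, [103, 104, 102]), (-10, [111, 114, 111]), (-8, [114, 117, 115]), (-6, [115, 118, 115]), (-4, [126, 129, 125]), (-2, [235, 237, 233]), (0, [234, 236, 232]), (2, [231, 233, 229]), (4, [235, 237, 233]), (6, [232, 235, 230]), (8, [185, 189, 182]), (10, [162, 165, 161])]
0.076 -62 [(-14, [133, 107, 91]), (-12, [134, 108, 90]), (-10, [138, 108, 91]), (-8, [139, 110, 92]), (-6, [137, 109, 91]), (-4, [177, 166, 154]), (-2, [212, 215, 208]), (0, [150, 154, 149]), (2, [229, 231, 227]), (4, [112, 113, 112]), (6, [50, 49, 56]), (8, [98, 99, 99]), (10, [230, 233, 228])]
```

```bash
python3 -c "
from cell import job_done; print(job_done())"
```

```text
the job is handed in; nothing more can be done
None
```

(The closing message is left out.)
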